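# Press a freshly cemented sandal sole in the ratchet press

### The arm

A 6-joint arm with a two-finger parallel gripper is mounted at the origin on the work surface. World frame = base frame: x ahead of the robot, y to its left, z up, the work surface at z = 0. Lengths are in m, angles in rad, forces in N, time in s.
With the tool pointing down it reaches from about 0.375 to 0.925 m from the base axis. Payload 5.7 kg.
Tool frame: the origin (TCP) lies at the very end of the fingers, on their centre line; the grasp point (between the pads) lies pinch_z behind it (pinch_z is the distance from the TCP to the grasp point, in m); z points along the fingers, x is the direction in which the jaws open and shut, and the axes are right-handed (so a half turn about z gives the same grasp; the last joint's range is limited). The gripper opens to 85 mm and grips with 20 to 120 N. Pads are 22 mm wide; open, the fingers measure 114 mm over their backs; the gripper's body (76 mm by 85 mm) begins 54 mm behind the grasp point. The pads swing forward as they close: fully open they stand 13 mm farther back than shut.
Start: joints at [-1.463, 0.359, 1.51, -0, 1.272, -0.115], TCP at [0.133, -0.585, 0.231] pointing down, gripper open.
Joint ranges: [-2.97, 2.97], [-1.01, 2.36], [0.21, 2.38], [-0.96, 4.11], [0.2, 2.71], [-2.98, 2.98]. Speed limits (rad/s): [2.39, 2.39, 3.14, 3.14, 3.14, 3.14].

### API

Orientations are given as a unit quaternion [x, y, z, w].
In Python, from station import get_state, grab_frame, job_done, search_frame, outline_of, pinch_z gives the robot as it stands.
- The arm moves only by the tool carry_out, never from a script. Its argument "increments" is a list of rows, each an object with "rot": the turn, a rotation vector about the tool's x, y, z in rad, a list of three; "linear": the shift along the tool's x, y, z in m, a list of three; "jaw": the finger opening in m, from 0 to 0.0854. A call has 1 to 20 rows; each row is the pose to reach, as a shift and turn from the pose commanded when the call began, along the tool's axes at that moment; what a row does not reach only later rows make up. A row lasts 1/8 s, in which the tool goes at most 62.5 mm and 10.7 degrees, less where a joint would pass 70% of its speed; a pose out of reach is approached as far as the arm can. A call with a gripper value outside its range is refused whole. The fingers move at their own pace and stop on an object; "squeeze" is the grip in N (left out, the last holds). Time passes only in rows, so rows that repeat a pose let the fingers close. It gives the time, the measured TCP pose, the force and the opening at its end, in the units of the state.
- get_state(): the state, without advancing time (a new reading comes with each control period).
- grab_frame(name): name is "scene" or "top"; returns a dict with "color" (480x640x3 uint8, red, green, blue), "range_z" (480x640 float32, m along the optical axis (not along the pixel's ray), 0 where there is no reading), "K" (3x3 intrinsics, pixels), "dist_coeffs" ([k1, k2, p1, p2, k3] as OpenCV has them; the pictures are not rectified), "R" (3x3) and "t" (3): a world point X has camera coordinates R X + t. Camera axes: x right, y down, z forward; pixel columns grow to the right and rows downward; lengths in m; the calibration is good to about 2 mm. A picture is of the moment at which its call begins.
- job_done(): hands the job in, once; it reports no verdict.
Trained networks look in a picture, given as the dict that the camera call returned (one of the last four; its "shot" number tells which), for a name from the list of things; names that differ only in an ending like _2 or _b are one class to them, and where a whole thing is asked for, a point or a joint stands for the part that bears it (a point fixed in the world has none). Each returns a list of dicts, best first, with "score" (0 to 1); they miss things now and then, are a little off and sometimes report something else, mostly with a low value. They report only what shows in the picture. A call takes as long as a camera call. They do not tell look-alikes from the thing itself.
- search_frame(thing, picture): "xyz" ([x, y, z] in m, in world coordinates, good to about 4 mm: the middle of the surface that is visible of it).
- outline_of(thing, picture): "pixels" (480x640 bool, what is visible of it).
The state is a dict: "time": time; "joint_positions": joint angles; "dq": joint speeds; "joint_torque": joint torques, N m; "tcp_pos": TCP position; "eef_rot": TCP orientation; "wrist_force": force on the tool from outside, world axes, zero at the start; "ft_torque": the same for the moment, N m; "finger_gap": opening from 0.0 (shut) to 1.0 (fully open).
Only numpy, scipy, OpenCV 4.12 (cv2) and the standard library are available. Lean on these libraries where they do the work, as an engineer would, in place of code of your own. Each camera call takes 0.05 s, during which the arm holds its last target.

### The job

Lay the long cork sandal sole flat on the bed of the ratchet press, toe forwards and centred, and slide it gently under the foot until its toe meets the steel stop; let go of it. Then take the press's handle and pump it in full up-and-down strokes, one tooth a stroke, until the foot presses the sole with about 30 to 70 N (the handle then takes a push of some 6 to 12 N at the bottom of the stroke), and let go so that the ratchet holds the pressure. Never press harder than 80 N, work the ram only with the handle, and leave the other things on the bench where they are.

Things in the scene. Friction and masses are not known exactly. Their poses are not given: they have to be found in the camera images.
- sole_mid (a point): Centre, half-way up, of the work: the longer of two cork sandal soles, flat on the bench, 190 mm long, 28 mm thick, about 140 g, beige on top. From above: waist and heel 54 mm wide with straight sides and a half-round end at -x, a round forepart 72 mm across at +x. x points to the toe, z up. Grip it across the 54 mm between x = -65 and +20 mm; -35 or -45 mm keeps the gripper clear of the press.
- sole: The same sole; origin at the middle of its underside (14 mm below sole_mid), same axes.
- sole_toe (a point): Foremost point of the sole's toe, half-way up: 95 mm ahead of sole_mid along the sole's x.
- bed_stop (a point): On the press, at bed height (20 mm above the bench), middle of the front face of the steel toe stop (76 mm wide, 30 mm high). x points from the open front of the press towards the stop, y to the left seen that way, z up: called the press frame below.
- bed_mid (a point): Middle of the flat bed under the foot's centre: 37 mm in front of bed_stop, same axes. Bed plate from x = -85 to +60 mm from here, 190 mm wide, top 20 mm above the bench, bolted down. Two steel columns 18 mm thick stand at x = 0, y = +-66 mm. A sole pushed home overhangs the front of the bed by 68 mm, its forepart under the foot.
- crosshead (a point): Top middle of the crosshead, 144 mm above the bench; the crosshead is 56 mm deep (x), 170 mm wide (y), 24 mm high. The square toothed ram slides down through it; below hangs the ram's square foot, 56 mm wide, on a coil spring. The foot's underside starts 57 to 72 mm above the bench, differently each time; the top of the sole on the bed is at 48 mm.
- handle (a point): Middle of the press's black grip: a round bar, 26 mm thick, 84 mm long, at the end of the lever, 167 to 235 mm above the bench. The bar lies along the lever, roughly along y of the press frame, out to the -y side. It moves with the lever; nothing stands near it.
- lever_hinge (a point): Pivot of the lever, 201 mm above the bench. The lever turns about the x axis of the press frame through this point; the grip's middle is 252 mm from it, on the -y side.
- lever (a joint): Lever angle, rad: 0 fully raised (0.135 above level), 0.135 level, 0.27 fully down; hard stops at both ends; the grip's middle moves 68 mm in all. It stays where it is left; about 3 N at the grip move it. For one tooth raise it to 0.03 or less, then push it down to 0.24 or more; a shorter stroke gains nothing. Hold the grip firmly: the upstroke must be lifted.
- hold_pin (a point): Pin of the holding pawl on top of the crosshead, far side of the ram. A pawl on the lever pushes the ram down 6 mm (one tooth) a stroke; this one keeps it there. Spring of the foot: 4 N/mm, so a tooth adds about 23 N once the foot bears. Handle held still at 0.25 rad is pushed up by -1 to 1 N with the foot free, then, tooth by tooth, by about 2 to 3 (too little), 7 to 8, 11 to 12 (both right), 16 N (too much).
- small_sole: Bystander: a smaller cork sole, 140 mm long, 20 mm thick, lying flat; origin under its middle.
- glue_tin: Bystander: an upright metal tin, 86 mm across, 105 mm high; origin under its middle.
- hammer: Bystander: a hammer with a wooden handle, 260 mm long, lying; origin under it.
- shoe_last: Bystander: a wooden shoe last, some 235 mm long and 100 mm high; origin under it.
- awl: Bystander: an awl with a dark wooden handle, 150 mm long, lying; origin under it.
- tape_roll: Bystander: a roll of tape lying flat, 90 mm across, 24 mm high; origin under its middle.
- pattern: Bystander: a flat sheet-metal pattern, some 210 mm long, 5 mm thick, lying flat; origin under it.
- ram (a joint): debug joint
- foot (a joint): debug joint
Things that resemble listed ones, but are neither listed nor needed, are in the scene too. Leave any blue or green look-alike of the sole alone.

How it is judged:
By the outcome, as a careful person would: the job done as asked, in the order asked, and still so for the second after the job is handed in, with the robot touching nothing.
It also fails if it takes over 67 s, if anything falls off the work surface, if the arm or the gripper's body presses on something with over 40 N, if the wrist force passes 120 N, or if a joint passes its speed limit or range.

## Working session

There is one attempt and no reset: what is moved stays moved. The work goes in short steps, Python scripts to look and compute and a tool call to move; the robot and the scene stay as the last step left them, time stands still between calls to the robot, and variables do not carry over. Pictures are saved under pics/ and viewed, and the job is handed in when it is done.

Besides the shell and the picture viewer there is one more tool, called after "Call:" as name(argument=value, ...), one argument or row to a line, values as JSON. carry_out: Moves the arm, as the interface text tells. Its arguments: {"type":"object","properties":{"increments":{"type":"array","items":{"type":"object","properties":{"rot":{"type":"array","items":{"type":"number"}},"linear":{"type":"array","items":{"type":"number"}},"jaw":{"type":"number"}}}},"squeeze":{"type":"number"}},"required":["increments"]}

```bash
ls; mkdir -p pics
python3 - <<'E'
from station import *
import station,cv2
print(get_state()); print(pinch_z)
for n in("scene","top"):
    f=grab_frame(n); cv2.imwrite(f"pics/{n}0.png",f["color"][:,:,::-1]); print(n,f["K"],f["dist_coeffs"],f["R"],f["t"])
    for th in("sole","small_sole","bed_stop","bed_mid","crosshead","handle","lever_hinge","hold_pin"):
        print(th,[(d["score"],[round(float(v),3) for v in d["xyz"]]) for d in search_frame(th,f)][:4])
E
```

```text
pics
{'time': 0.0, 'joint_positions': array([-1.46308254e+00,  3.59506007e-01,  1.51143973e+00,  6.59050689e-06,
        1.27248428e+00, -1.15094945e-01]), 'dq': array([ 0.00036154,  0.0020914 , -0.00138153,  0.00100923,  0.00042317,
       -0.00088389]), 'joint_torque': array([-3.83796258e-03, -5.27636325e+01, -2.78620201e+01, -5.85538310e-04,
        1.33327904e-02, -1.38408751e-07]), 'tcp_pos': array([ 0.13250636, -0.58449107,  0.2304502 ]), 'eef_rot': array([ 7.81334393e-01, -6.24111948e-01, -6.44970583e-04, -6.54218507e-04]), 'wrist_force': array([-0.19202347,  0.3310671 ,  0.00076947]), 'ft_torque': array([-0.03747717,  0.02030846,  0.0041848 ]), 'finger_gap': 0.9986412503253019}
0.0187
scene [[451.58499658   0.         314.45424468]
 [  0.         451.58499658 239.26830713]
 [  0.           0.           1.        ]] [-0.10804433  0.          0.          0.          0.        ] [[-0.64690106  0.76215826 -0.02517574]
 [ 0.41514456  0.32428722 -0.84999576]
 [-0.63966711 -0.56031473 -0.5261876 ]] [ 0.24359386 -0.08721007  1.49522865]
sole [(0.83, [0.34, 0.577, 0.027]), (0.77, [0.2
[... 467 characters left out ...]
04685072 241.10854345]
 [  0.           0.           1.        ]] [-0.08926875  0.          0.          0.          0.        ] [[ 0.02139046 -0.99976712 -0.00285479]
 [-0.99577412 -0.02104977 -0.08939131]
 [ 0.0893104   0.00475485 -0.99599249]] [0.08033432 0.48862819 1.73370384]
sole [(0.93, [0.451, 0.275, 0.029]), (0.85, [0.221, 0.341, 0.028]), (0.78, [0.327, 0.562, 0.03])]
small_sole [(0.89, [0.508, -0.369, 0.018])]
bed_stop [(0.9, [0.572, 0.006, 0.144])]
bed_mid [(0.84, [0.57, 0.007, 0.141])]
crosshead [(0.75, [0.568, 0.005, 0.138])]
handle [(0.94, [0.575, -0.14, 0.213])]
lever_hinge [(0.56, [0.571, -0.141, 0.215])]
hold_pin [(0.68, [0.566, 0.003, 0.139]), (0.32, [0.666, -0.348, 0.026])]
```

View pics/scene0.png

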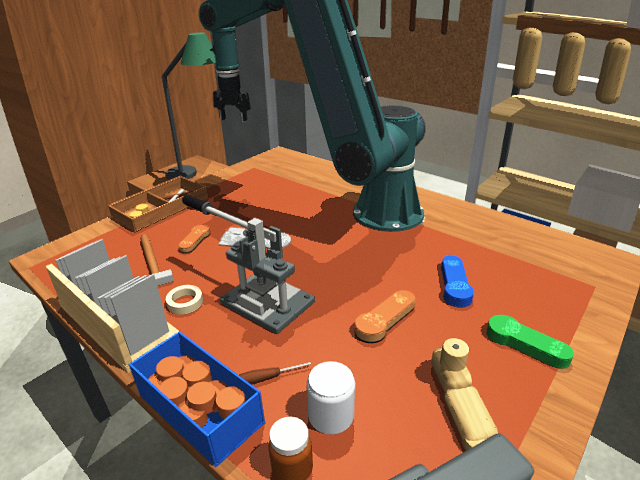

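View pics/top0.png

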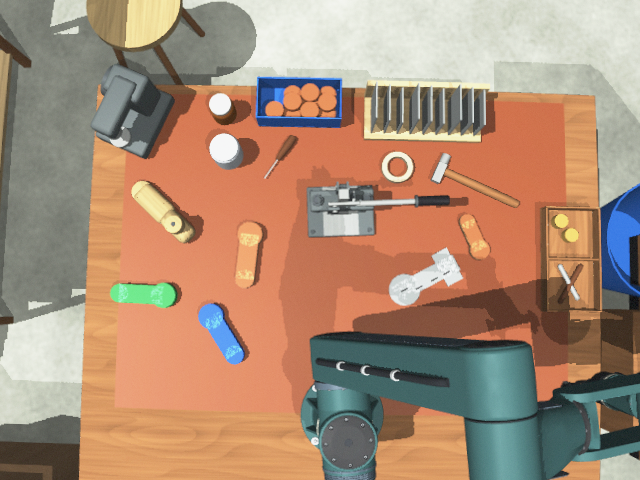

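Scene shows the press at about (265,285), with its front facing the robot. Candidates for the sole:
- Beige/orange one at top px (248,255), scene px (385,315).
- Blue one at top px (221,333).
- Green one at top px (143,294).
- Small cork sole at top px (474,236).

I choose (248,255). Next I measure it and crop in close.

```bash
cat > h.py <<'E'
import numpy as np,cv2
from station import *
def cloud(f):
    z=f["range_z"]; h,w=z.shape
    u,v=np.meshgrid(np.arange(w),np.arange(h))
    p=cv2.undistortPoints(np.stack([u,v],-1).reshape(-1,1,2).astype(np.float64),f["K"],f["dist_coeffs"]).reshape(h,w,2)
    c=np.concatenate([p*z[...,None],z[...,None]],-1)
    X=(c-f["t"])@f["R"]; X[z==0]=np.nan
    return X
def fitsole(f):
    X=cloud(f)
    best=None
    for d in outline_of("sole",f):
        m=d["pixels"]; c=np.nanmedian(X[m],0); print(d["score"],c,m.sum())
E
python3 - <<'E'
from h import *
f=grab_frame("top"); X=cloud(f)
np.save("top.npy",X)
for d in outline_of("sole",f):
    m=d["pixels"]; c=np.nanmedian(X[m],0); col=np.median(f["color"][m],0)
    print(d["score"],c,m.sum(),col)
    if col[0]>col[2] and col[0]>col[1]:
        # top-surface pts only
        P=X[m]; P=P[~np.isnan(P[:,0])]; print("z pct",np.percentile(P[:,2],[5,25,50,75,95]))
        P=P[P[:,2]>0.02][:,:2]
        mu=P.mean(0); w,V=np.linalg.eigh(np.cov(P.T)); ax=V[:,1]
        if True:
            s=(P-mu)@ax; n=np.array([-ax[1],ax[0]]); t=(P-mu)@n
            for a in np.arange(-.1,.1,.02):
                k=(s>=a)&(s<a+.02)
                if k.sum(): print(round(a+.01,3),k.sum(),t[k].min().round(4),t[k].max().round(4))
            print("mu",mu,"ax",ax,"s",s.min(),s.max())
            r=cv2.minAreaRect((P*1000).astype(np.float32)); print(r)
c=cv2.resize(f["color"][190:310,200:300],None,fx=5,fy=5,interpolation=cv2.INTER_CUBIC)
c2=cv2.resize(f["color"][160:250,290:470],None,fx=4,fy=4,interpolation=cv2.INTER_CUBIC)
cv2.imwrite("pics/c1.png",c[:,:,::-1]);cv2.imwrite("pics/c2.png",c2[:,:,::-1])
g=grab_frame("scene"); c3=cv2.resize(g["color"][180:340,180:340],None,fx=3.7,fy=3.7,interpolation=cv2.INTER_CUBIC)
cv2.imwrite("pics/c3.png",c3[:,:,::-1])
np.savez("pcs.npz",top=X,scene=cloud(g),tc=f["color"],sc=g["color"])
E
```

```text
0.94 [0.32679405 0.55986275 0.02679982] 1356 [113. 234. 142.]
0.79 [0.44850768 0.27510228 0.02731894] 1281 [241. 170. 116.]
z pct [0.01938098 0.02438336 0.02731894 0.03039814 0.03468276]
-0.09 44 -0.0243 0.022
-0.07 148 -0.0333 0.0335
-0.05 161 -0.0344 0.0346
-0.03 128 -0.0303 0.0297
-0.01 127 -0.0266 0.0256
0.01 128 -0.0272 0.0269
0.03 133 -0.0271 0.0262
0.05 128 -0.0277 0.0268
0.07 127 -0.0259 0.0261
0.09 77 -0.0237 0.0224
mu [0.44724085 0.27500933] ax [-0.99584434  0.09107164] s -0.09000587704756556 0.09635154671426507
((444.3614807128906, 279.0712890625), (68.93793487548828, 186.3473663330078), 80.71521759033203)
0.78 [0.22404218 0.34279607 0.02714164] 1436 [ 94. 160. 246.]
0.18 [0.7575245  0.17480629 0.02105419] 224 [132.  86.  60.]
z pct [0.00906686 0.01678439 0.02105419 0.02461835 0.02979053]
-0.03 27 -0.0095 0.0105
-0.01 41 -0.011 0.0121
0.01 29 -0.009 0.0103
0.03 25 -0.0073 0.0085
0.05 4 -0.0035 0.0011
mu [0.76166328 0.17287202] ax [-0.84391591  0.53647548] s -0.03542613857229956 0.05656719731614247
((753.3907470703125, 179.21353149414062), (22.1133975982666, 91.78669738769531), 53.15867233276367)
```

Run:
```python
import numpy as np
d=np.load("pcs.npz")
for n in("top","scene"):
    X=d[n].reshape(-1,3); X=X[~np.isnan(X[:,0])]
    k=(abs(X[:,0]-.57)<.15)&(abs(X[:,1])<.13)
    P=X[k]
    b=P[(abs(P[:,2]-.02)<.005)]; print(n,"bed",len(b),np.percentile(b,[1,50,99],axis=0))
    b=P[(abs(P[:,2]-.144)<.006)]; print("cross",len(b),np.percentile(b,[1,50,99],axis=0))
    import cv2
    if len(b)>10: print(cv2.minAreaRect((b[:,:2]*1000).astype(np.float32)))
    b=X[(abs(X[:,0]-.57)<.06)&(X[:,1]<-.10)&(X[:,1]>-.35)&(X[:,2]>.12)]
    print("lever", len(b))
    for y in np.arange(-.34,-.1,.02):
        q=b[(b[:,1]>=y)&(b[:,1]<y+.02)]
        if len(q): print(round(y+.01,3),len(q),q[:,0].min(),q[:,0].max(),np.median(q[:,0]),q[:,2].max())
```

```text
top bed 1421 [[ 0.50212659 -0.12121545  0.01511545]
 [ 0.54446571  0.01431174  0.01996374]
 [ 0.70774956  0.1079663   0.02484212]]
cross 628 [[ 0.55689097 -0.06464834  0.13835925]
 [ 0.58935835  0.03969311  0.14379433]
 [ 0.61842283  0.09782872  0.14982059]]
((585.5855712890625, 16.370994567871094), (65.13337707519531, 166.44500732421875), 5.930327415466309)
lever 504
-0.25 63 0.5698235549520159 0.596514844918907 0.5814388449108234 0.22945465046501895
-0.23 77 0.5691707509942837 0.5930307290036618 0.578512298854244 0.23152300118856
-0.21 78 0.5686478388332216 0.5923477673699572 0.5801934780203448 0.22768729767350157
-0.19 80 0.566658681268656 0.5930637318442872 0.5795120043333026 0.22709440225627273
-0.17 79 0.5626827254587135 0.5952055375510686 0.5774122066321004 0.22711782047441317
-0.15 46 0.5698340076733421 0.5839949874823565 0.5772187649923592 0.21800605227983438
-0.13 43 0.5698074572710304 0.5843220592807989 0.5749821492120718 0.2163246335703989
-0.11 38 0.568680375172742 0.5809409118792415 0.5747895240388119 0.22419100433402653
scene bed 1887 [[ 0.50555059 -0.1175864   0.01529
[... 308 characters left out ...]
28711)
lever 422
-0.25 41 0.578397049552889 0.5979864150344898 0.5925920010881889 0.22286774065974135
-0.23 52 0.5720770317521121 0.5977695078345989 0.5910970423085267 0.22220160779735074
-0.21 61 0.5744122730126526 0.5958649631437605 0.5908110544927345 0.22217982444013346
-0.19 59 0.5741109281799518 0.5936518574482116 0.5891790832789283 0.2207743069191052
-0.17 104 0.5645464998401394 0.5954121470393188 0.5844328753967909 0.22360933602984828
-0.15 33 0.5734330402197904 0.585788158448358 0.5827306847102883 0.21363961445769208
-0.13 33 0.5739791838846653 0.5864337303823401 0.5824002377108488 0.21261004037448675
-0.11 39 0.5712376051129872 0.585968407205577 0.5816695342795393 0.2122632600878561
```

View pics/c1.png

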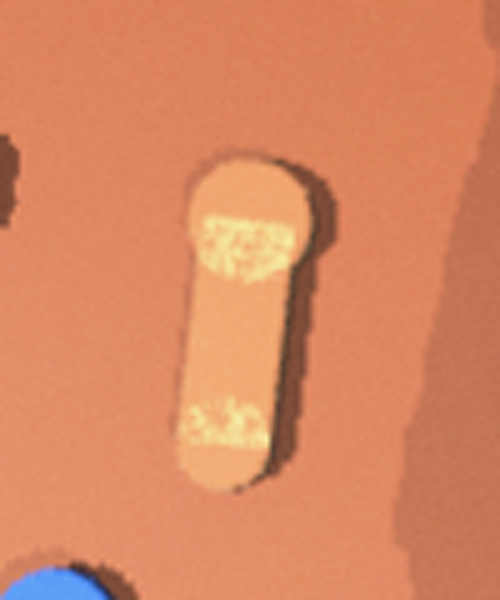

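View pics/c2.png

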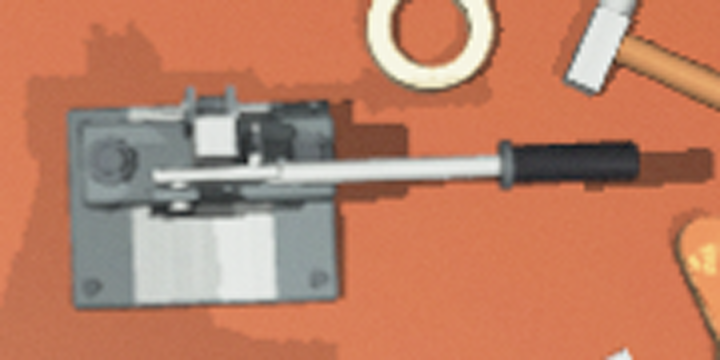

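View pics/c3.png

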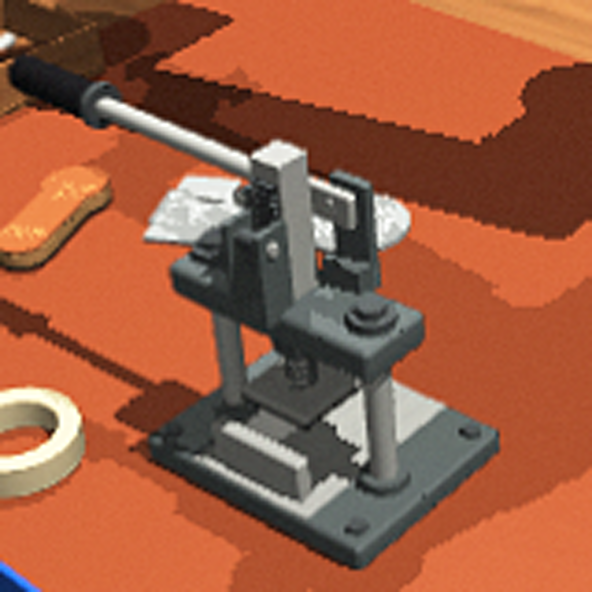

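```bash
cat >> h.py <<'E'
def px2w(f,uv,z):
    p=cv2.undistortPoints(np.array(uv,float).reshape(-1,1,2),f["K"],f["dist_coeffs"]).reshape(-1,2)
    d=np.c_[p,np.ones(len(p))]@f["R"]; o=-f["R"].T@f["t"]
    return o+d*((z-o[2])/d[:,2])[:,None]
def w2px(f,P):
    return cv2.projectPoints(np.array(P,float).reshape(-1,3),cv2.Rodrigues(f["R"])[0],f["t"],f["K"],f["dist_coeffs"])[0].reshape(-1,2)
def sole_poly(z,n=60):
    a=np.linspace(-np.pi/2,np.pi/2,n)
    import math
    x0=.059-math.sqrt(.036**2-.027**2); b0=np.arctan2(-.027,x0-.059)
    b=np.linspace(b0,-b0,n) # via 0
    heel=np.c_[-.068-.027*np.cos(a),.027*np.sin(a)][::-1]
    fore=np.c_[.059+.036*np.cos(b),.036*np.sin(b)]
    p=np.r_[fore,heel]; return np.c_[p,np.full(len(p),z)]
def place(P,x,y,t):
    c,s=np.cos(t),np.sin(t); return P@np.array([[c,s,0],[-s,c,0],[0,0,1]])+[x,y,0]
def render(f,bodies):
    m=np.zeros((1920,2560),np.uint8)
    for B in bodies:
        q=((w2px(f,B)+.5)*4).astype(np.int32); cv2.fillPoly(m,[cv2.convexHull(q) if len(B)<9 else q],255)
    return cv2.resize(m,(640,480),interpolation=cv2.INTER_AREA)/255.
E
python3 - <<'E'
from h import *
from scipy.optimize import minimize
f=grab_frame("top")
uv=np.array([[70,108],[334,100],[77,306],[340,296]])/4+[290,160]-.4
print(px2w(f,uv,.02).round(4))
m=max((d for d in outline_of("sole",f) if np.median(f["color"][d["pixels"]],0)[0]>200),key=lambda d:d["score"])["pixels"].astype(float)
def cost(p):
    B=[place(sole_poly(z0),*p) for z0 in (.028,.021,.014,.007,0)]
    return ((render(f,B)-m)**2).sum()
best=None
for yaw in(-.1,-.05,0):
    r=minimize(cost,[.444,.277,yaw],method="Nelder-Mead",options=dict(initial_simplex=np.array([[.444,.277,yaw],[.452,.277,yaw],[.444,.285,yaw],[.444,.277,yaw+.08]]),xatol=1e-4,fatol=.1))
    print(r.x,r.fun)
# overlays: grip handle line
P=px2w(f,np.array([[510,163],[637,161]])/4+[290,160]-.4,.23); print("grip ends",P)
img=f["color"].copy()
E
```

```text
[[ 0.6439  0.1111  0.02  ]
 [ 0.6538 -0.0785  0.02  ]
 [ 0.5011  0.1029  0.02  ]
 [ 0.5122 -0.0845  0.02  ]]
[ 0.44436962  0.27561745 -0.08241668] 30.389373317954636
[ 0.44406028  0.27568178 -0.08971867] 28.775148019992308
[ 0.44409457  0.27565041 -0.08119816] 29.46712802768166
grip ends [[ 0.57715094 -0.17113123  0.23      ]
 [ 0.58031398 -0.25195609  0.23      ]]
```

Crop c1 shows a beige cork sole with its wide forepart up (+x) at top px (248,235), so the toe points away from the robot. c2 and c3 show the press with its open front towards the robot and the grip at top px (432,200). I'll check the press fit by overlay and work out the first move.

```bash
cat >> h.py <<'E'
from scipy.spatial.transform import Rotation as Ro
PB=np.array([.5902,.0137]); PY=.053
def press(x,y,z):
    c,s=np.cos(PY),np.sin(PY); return np.array([PB[0]+c*x-s*y,PB[1]+s*x+c*y,z])
def Rtool(a):  # tool down, tool x at world angle a
    return Ro.from_euler("z",a)*Ro.from_euler("x",np.pi)
def rows(wps,base=None):
    s=get_state()
    p0,R0=(s["tcp_pos"],Ro.from_quat(s["eef_rot"])) if base is None else base
    for p,R in wps:
        if not isinstance(R,Ro): R=Rtool(R)
        l=R0.inv().apply(np.array(p)-p0); r=(R0.inv()*R).as_rotvec()
        print('{"linear":%s,"rot":%s}'%([round(float(v),4) for v in l],[round(float(v),4) for v in r]))
E
python3 - <<'E'
from h import *
for n in("top","scene"):
    f=grab_frame(n); im=cv2.resize(f["color"],None,fx=3,fy=3,interpolation=cv2.INTER_CUBIC)
    def poly(P,c):
        q=((w2px(f,P)+.5)*3).astype(np.int32); cv2.polylines(im,[q],True,c,1)
    poly([press(x,y,.02) for x,y in((-.085,-.095),(-.085,.095),(.06,.095),(.06,-.095))],(255,255,0))
    poly([press(x,y,.144) for x,y in((-.028,-.085),(-.028,.085),(.028,.085),(.028,-.085))],(0,255,255))
    poly([press(.037,-.038,.02),press(.037,.038,.02),press(.037,.038,.05),press(.037,-.038,.05)],(255,0,255))
    q=w2px(f,[press(0,-.07,.08)])[0]*3
    u,v=int(q[0]),int(q[1]); u0,v0=max(u-390,0),max(v-290,0)
    cv2.imwrite(f"pics/ov_{n}.png",im[v0:v0+580,u0:u0+780,::-1])
rows([((.25,-.52,.26),-.9),((.40,-.35,.26),-.3),((.45,-.15,.26),.2),((.46,.05,.26),.8),((.42,.22,.2),1.4),((.3994,.2795,.1),1.486),((.3994,.2795,.004),1.486)])
E
```

```text
{"linear":[-0.0376, -0.129, -0.0287],"rot":[-0.0, 0.0001, -0.448]}
{"linear":[-0.1702, -0.3128, -0.0287],"rot":[-0.0, 0.0001, -1.048]}
{"linear":[-0.3543, -0.4058, -0.0287],"rot":[-0.0001, 0.0001, -1.548]}
{"linear":[-0.5471, -0.4597, -0.0287],"rot":[-0.0001, 0.0001, -2.148]}
{"linear":[-0.7217, -0.4583, 0.0314],"rot":[-0.0002, 0.0001, -2.748]}
{"linear":[-0.7843, -0.4513, 0.1314],"rot":[-0.0002, 0.0, -2.834]}
{"linear":[-0.7843, -0.4513, 0.2274],"rot":[-0.0002, 0.0, -2.834]}
```

View pics/ov_top.png

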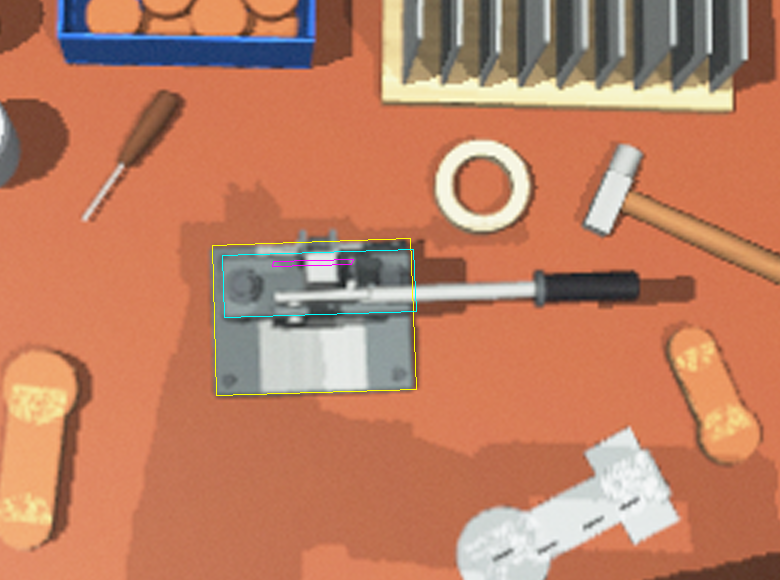

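View pics/ov_scene.png

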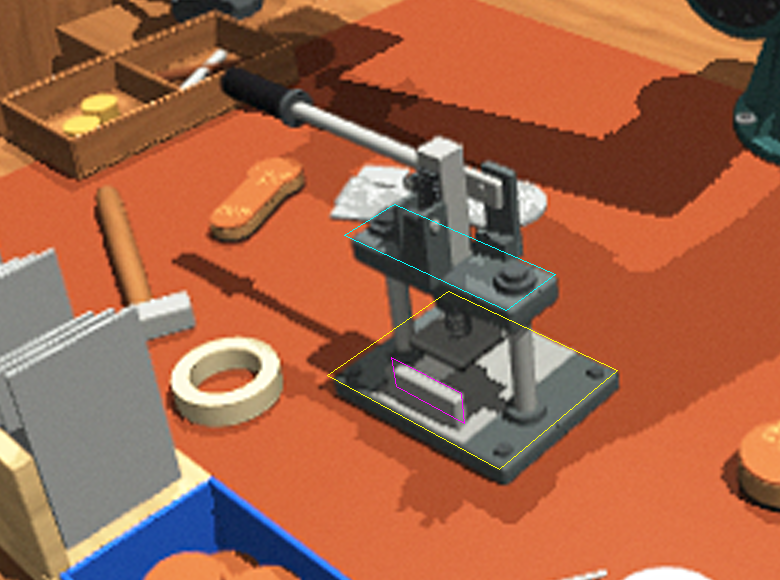

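Call:
carry_out(
  increments=[
    {"linear": [-0.02, -0.05, -0.02], "rot": [0, 0, -0.17], "jaw": 0.0854},
    {"linear": [-0.035, -0.1, -0.03], "rot": [0, 0, -0.34], "jaw": 0.0854},
    {"linear": [-0.065, -0.155, -0.03], "rot": [0, 0, -0.52], "jaw": 0.0854},
    {"linear": [-0.1, -0.21, -0.03], "rot": [0, 0, -0.7], "jaw": 0.0854},
    {"linear": [-0.135, -0.26, -0.03], "rot": [0, 0, -0.87], "jaw": 0.0854},
    {"linear": [-0.17, -0.31, -0.03], "rot": [0, 0, -1.05], "jaw": 0.0854},
    {"linear": [-0.22, -0.34, -0.03], "rot": [0, 0, -1.2], "jaw": 0.0854},
    {"linear": [-0.27, -0.365, -0.03], "rot": [0, 0, -1.35], "jaw": 0.0854},
    {"linear": [-0.32, -0.39, -0.03], "rot": [0, 0, -1.5], "jaw": 0.0854},
    {"linear": [-0.37, -0.41, -0.03], "rot": [0, 0, -1.65], "jaw": 0.0854},
    {"linear": [-0.425, -0.425, -0.03], "rot": [0, 0, -1.82], "jaw": 0.0854},
    {"linear": [-0.48, -0.44, -0.03], "rot": [0, 0, -1.99], "jaw": 0.0854},
    {"linear": [-0.54, -0.457, -0.02], "rot": [0, 0, -2.16], "jaw": 0.0854},
    {"linear": [-0.6, -0.458, 0], "rot": [0, 0, -2.34], "jaw": 0.0854},
    {"linear": [-0.66, -0.458, 0.02], "rot": [0, 0, -2.52], "jaw": 0.0854},
    {"linear": [-0.72, -0.456, 0.06], "rot": [0, 0, -2.7], "jaw": 0.0854},
    {"linear": [-0.76, -0.452, 0.1], "rot": [0, 0, -2.834], "jaw": 0.0854},
    {"linear": [-0.7843, -0.4513, 0.14], "rot": [0, 0, -2.834], "jaw": 0.0854},
    {"linear": [-0.7843, -0.4513, 0.16], "rot": [0, 0, -2.834], "jaw": 0.0854},
    {"linear": [-0.7843, -0.4513, 0.16], "rot": [0, 0, -2.834], "jaw": 0.0854},
  ],
)

```text
time: 3.75
tcp_pos: [0.3981, 0.2793, 0.0701]
eef_rot: [0.736, 0.677, -0.002, -0.0]
wrist_force: [-0.3, 0.7, 0.2]
finger_gap: 0.999
```

Overlays agree with the press to 1–2 px: plate outline, crosshead and stop coincide in both views. The tool is above the sole, so I go down and grip.

Call:
carry_out(
  increments=[
    {"linear": [0, 0.001, 0.03], "jaw": 0.0854},
    {"linear": [0, 0.001, 0.055], "jaw": 0.0854},
    {"linear": [0, 0.001, 0.066], "jaw": 0.0854},
    {"linear": [0, 0.001, 0.066], "jaw": 0.0854},
    {"linear": [0, 0.001, 0.066], "jaw": 0.045},
    {"linear": [0, 0.001, 0.066], "jaw": 0.045},
    {"linear": [0, 0.001, 0.066], "jaw": 0.045},
    {"linear": [0, 0.001, 0.066], "jaw": 0.045},
    {"linear": [0, 0.001, 0.066], "jaw": 0.045},
    {"linear": [0, 0.001, 0.066], "jaw": 0.045},
  ],
  squeeze=50,
)

```text
invalid input at $.increments[0]: expected keys rot, linear, jaw
```

Call:
carry_out(
  increments=[
    {"linear": [0, 0, -0.03], "jaw": 0.045},
    {"linear": [0, 0, -0.06], "jaw": 0.045},
    {"linear": [0, 0, -0.07], "jaw": 0.045},
    {"linear": [0, 0, -0.07], "jaw": 0.045},
  ],
)

```text
invalid input at $.increments[0]: expected keys rot, linear, jaw
```

Run:
```python
from h import *
for n in("scene","top"):
    f=grab_frame(n); 
    u,v=w2px(f,[get_state()["tcp_pos"]])[0].astype(int); u0,v0=max(u-75,0),max(v-75,0)
    cv2.imwrite(f"pics/g_{n}.png",cv2.resize(f["color"][v0:v0+150,u0:u0+150],None,fx=4,fy=4)[:,:,::-1])
s=get_state();print(s["tcp_pos"],s["eef_rot"],s["wrist_force"],s["finger_gap"],s["joint_positions"])
```

```text
[0.39991554 0.27956378 0.07188143] [7.36513231e-01 6.76423072e-01 2.91945597e-04 5.80258417e-05] [0.01721518 0.00594519 0.23001836] 0.9995955875176142 [ 4.68378378e-01  4.16280902e-01  1.91784604e+00  6.44984138e-05
  8.06872229e-01 -1.01745664e+00]
```

Call:
carry_out(
  increments=[
    {"linear": [0, 0, 0.03], "rot": [0, 0, 0], "jaw": 0.0854},
    {"linear": [0, 0, 0.055], "rot": [0, 0, 0], "jaw": 0.0854},
    {"linear": [0, 0, 0.067], "rot": [0, 0, 0], "jaw": 0.0854},
    {"linear": [0, 0, 0.067], "rot": [0, 0, 0], "jaw": 0.0854},
    {"linear": [0, 0, 0.067], "rot": [0, 0, 0], "jaw": 0.045},
    {"linear": [0, 0, 0.067], "rot": [0, 0, 0], "jaw": 0.045},
    {"linear": [0, 0, 0.067], "rot": [0, 0, 0], "jaw": 0.045},
    {"linear": [0, 0, 0.067], "rot": [0, 0, 0], "jaw": 0.045},
    {"linear": [0, 0, 0.067], "rot": [0, 0, 0], "jaw": 0.045},
    {"linear": [0, 0, 0.067], "rot": [0, 0, 0], "jaw": 0.045},
  ],
  squeeze=50,
)

```text
time: 5.1
tcp_pos: [0.4002, 0.2799, 0.0055]
eef_rot: [0.736, 0.677, 0.001, 0.0]
wrist_force: [-0.6, -0.1, 5.2]
finger_gap: 0.615
```

Call:
carry_out(
  increments=[
    {"linear": [0, 0, -0.02], "rot": [0, 0, 0], "jaw": 0.045},
    {"linear": [0, 0, -0.05], "rot": [0, 0, 0], "jaw": 0.045},
    {"linear": [0, 0, -0.07], "rot": [0, 0, 0], "jaw": 0.045},
    {"linear": [0, 0, -0.07], "rot": [0, 0, 0], "jaw": 0.045},
    {"linear": [0, 0, -0.07], "rot": [0, 0, 0], "jaw": 0.045},
  ],
)

```text
time: 5.72
tcp_pos: [0.399, 0.2793, 0.074]
eef_rot: [0.736, 0.676, -0.0, -0.0]
wrist_force: [-0.7, 0.2, -2.0]
finger_gap: 0.621
```

Run:
```python
from h import *
for n in("scene","top"):
    f=grab_frame(n); X=cloud(f)
    u,v=w2px(f,[get_state()["tcp_pos"]])[0].astype(int); u0,v0=max(u-75,0),max(v-75,0)
    cv2.imwrite(f"pics/g_{n}.png",cv2.resize(f["color"][v0:v0+150,u0:u0+150],None,fx=4,fy=4)[:,:,::-1])
    for d in outline_of("sole",f):
        m=d["pixels"]; 
        if np.median(f["color"][m],0)[0]>200:
            P=X[m]; P=P[~np.isnan(P[:,0])&(P[:,2]>.075)]
            if len(P)<50: continue
            A=np.c_[P,np.ones(len(P))]; c=P.mean(0); 
            k=P[:,2]>np.median(P[:,2])-.006
            co=np.linalg.lstsq(np.c_[P[k][:,0]-c[0],P[k][:,1]-c[1],np.ones(k.sum())],P[k][:,2],rcond=None)[0]
            print(n,d["score"],c,"slopes,z",co)
s=get_state();print(s["tcp_pos"],s["eef_rot"],s["wrist_force"],s["finger_gap"],s["ft_torque"])
```

```text
scene 0.55 [0.47022381 0.27939112 0.09265708] slopes,z [-0.00592007  0.00268309  0.09482213]
top 0.68 [0.47829684 0.26477442 0.10190386] slopes,z [-0.090885   -0.77829079  0.1035829 ]
top 0.6 [0.51849649 0.47611322 0.09246015] slopes,z [-0.01883547 -0.00511065  0.09384686]
[0.39878694 0.27918441 0.07352239] [ 7.36452504e-01  6.76488701e-01 -8.15007346e-04 -2.86966424e-04] [ 0.0749506  -0.5132276  -2.20612215] 0.6208388860362876 [0.01499685 0.12994023 0.02212484]
```

View pics/g_scene.png

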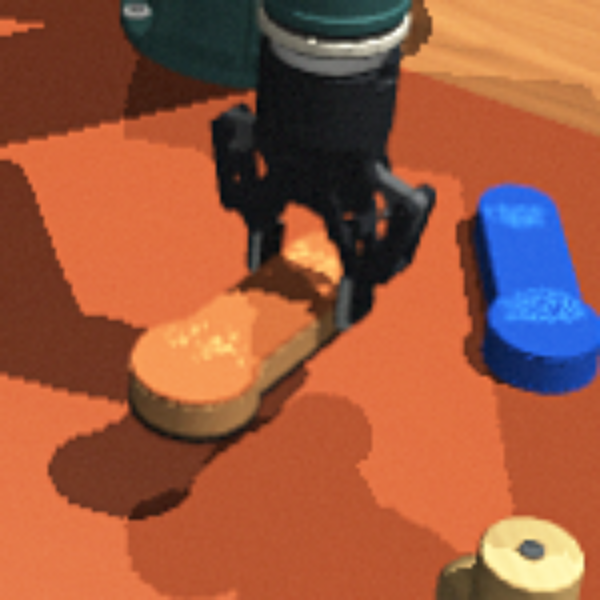

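View pics/g_top.png

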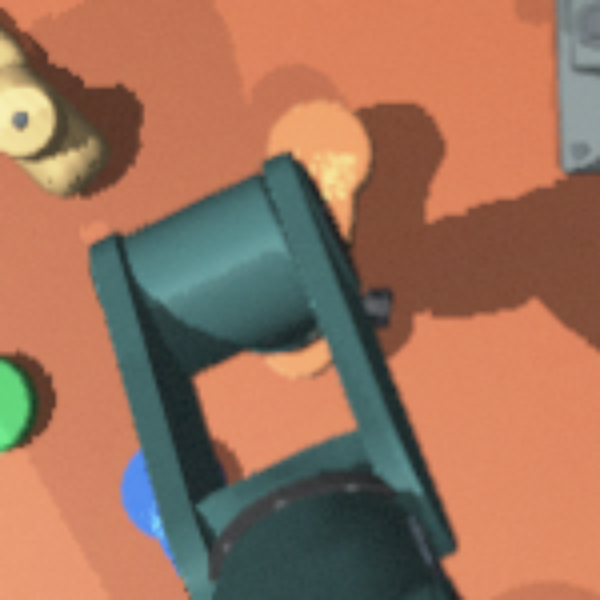

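Sole is gripped and level (scene crop: toe at (195,400), clear of the bench). I carry it in front of the press.

Run:
```python
from h import *
a=np.pi/2+PY
p=press(-.185,0,.06); print(p)
rows([((.395,.19,.075),1.54),((.395,.09,.075),1.59),((p[0],p[1],.065),a),((p[0],p[1],.030),a)])
```

```text
[0.40545977 0.00389959 0.06      ]
{"linear":[-0.0892, 0.0038, -0.0014],"rot":[-0.0015, 0.0008, -0.054]}
{"linear":[-0.1888, 0.0123, -0.0013],"rot":[-0.0016, 0.0007, -0.104]}
{"linear":[-0.2737, 0.03, 0.0087],"rot":[-0.0016, 0.0007, -0.1378]}
{"linear":[-0.2737, 0.03, 0.0437],"rot":[-0.0016, 0.0007, -0.1378]}
```

Call:
carry_out(
  increments=[
    {"linear": [-0.03, 0.002, -0.001], "rot": [0, 0, -0.02], "jaw": 0.045},
    {"linear": [-0.07, 0.003, -0.001], "rot": [0, 0, -0.04], "jaw": 0.045},
    {"linear": [-0.11, 0.005, -0.001], "rot": [0, 0, -0.06], "jaw": 0.045},
    {"linear": [-0.15, 0.009, -0.001], "rot": [0, 0, -0.08], "jaw": 0.045},
    {"linear": [-0.19, 0.013, 0], "rot": [0, 0, -0.104], "jaw": 0.045},
    {"linear": [-0.22, 0.018, 0.002], "rot": [0, 0, -0.12], "jaw": 0.045},
    {"linear": [-0.25, 0.024, 0.005], "rot": [0, 0, -0.13], "jaw": 0.045},
    {"linear": [-0.268, 0.029, 0.008], "rot": [0, 0, -0.138], "jaw": 0.045},
    {"linear": [-0.2737, 0.03, 0.015], "rot": [0, 0, -0.138], "jaw": 0.045},
    {"linear": [-0.2737, 0.03, 0.03], "rot": [0, 0, -0.138], "jaw": 0.045},
    {"linear": [-0.2737, 0.03, 0.038], "rot": [0, 0, -0.138], "jaw": 0.045},
    {"linear": [-0.2737, 0.03, 0.038], "rot": [0, 0, -0.138], "jaw": 0.045},
    {"linear": [-0.2737, 0.03, 0.038], "rot": [0, 0, -0.138], "jaw": 0.045},
  ],
)

```text
time: 7.55
tcp_pos: [0.4062, 0.0046, 0.0364]
eef_rot: [0.688, 0.726, 0.0, -0.0]
wrist_force: [0.4, -0.1, -1.4]
finger_gap: 0.62
```

Run:
```python
from h import *
for n in("scene","top"):
    f=grab_frame(n)
    u,v=w2px(f,[press(-.08,0,.05)])[0].astype(int); u0,v0=max(u-60,0),max(v-60,0)
    cv2.imwrite(f"pics/p_{n}.png",cv2.resize(f["color"][v0:v0+120,u0:u0+120],None,fx=5,fy=5)[:,:,::-1])
s=get_state();print(s["tcp_pos"],s["eef_rot"],s["wrist_force"],s["finger_gap"])
print(s["tcp_pos"][:2]-press(-.185,0,0)[:2])
e=Ro.from_quat(s["eef_rot"]).as_matrix();print(np.arctan2(e[1,0],e[0,0])-np.pi/2,e[:,2])
```

```text
[0.40643871 0.00440324 0.03664524] [6.87927070e-01 7.25779729e-01 2.57312975e-04 2.56156901e-04] [-0.45717757  0.10746207 -1.30393761] 0.6211737113463751
[0.00097894 0.00050365]
0.05353813414244657 [ 7.25852094e-04  2.10705505e-05 -9.99999736e-01]
```

View pics/p_scene.png

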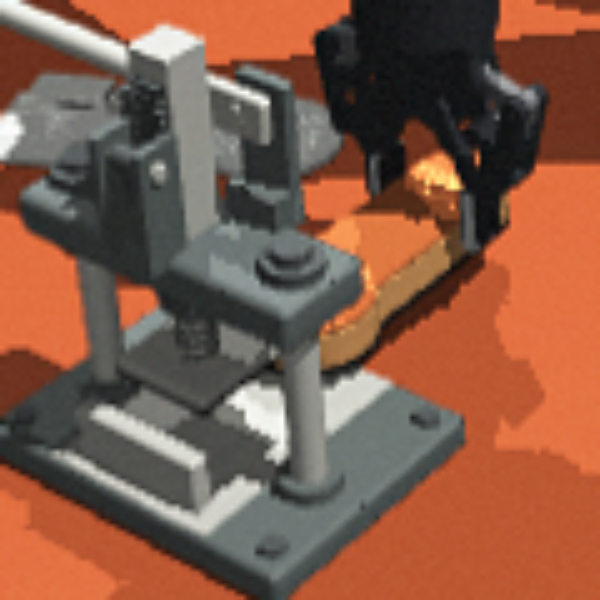

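View pics/p_top.png

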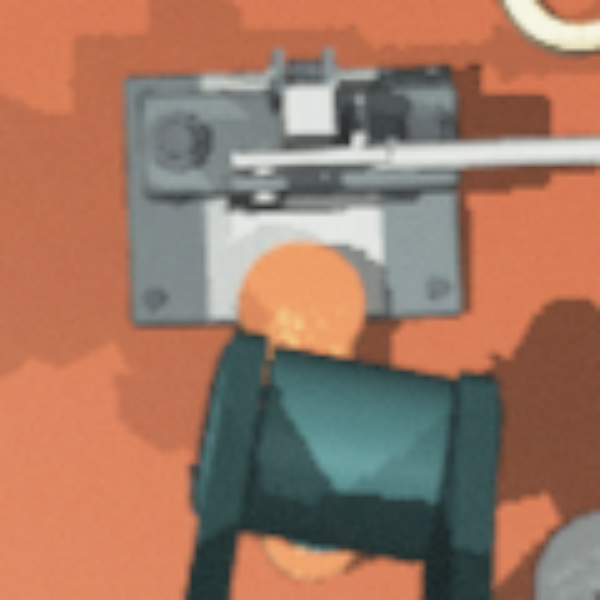

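The sole is in front of the press and centred within about 1 mm after parallax: forepart spans top-crop px 239–367, plate 132–465. I lower it onto the bed.

Call:
carry_out(
  increments=[
    {"linear": [0, 0, 0.004], "rot": [0, 0, 0], "jaw": 0.045},
    {"linear": [0, 0, 0.0075], "rot": [0, 0, 0], "jaw": 0.045},
    {"linear": [0, 0, 0.0095], "rot": [0, 0, 0], "jaw": 0.045},
    {"linear": [0, 0, 0.0095], "rot": [0, 0, 0], "jaw": 0.045},
  ],
)

```text
time: 8.15
tcp_pos: [0.4059, 0.0043, 0.0266]
eef_rot: [0.688, 0.726, -0.0, -0.0]
wrist_force: [0.3, 0.5, -1.3]
finger_gap: 0.616
```

Call:
carry_out(
  increments=[
    {"linear": [0, 0, 0.0008], "rot": [0, 0, 0], "jaw": 0.045},
    {"linear": [0, 0, 0.0008], "rot": [0, 0, 0], "jaw": 0.045},
  ],
)

```text
time: 8.4
tcp_pos: [0.4062, 0.0043, 0.026]
eef_rot: [0.688, 0.726, 0.0, -0.0]
wrist_force: [-0.3, 0.5, -1.4]
finger_gap: 0.619
```

Call:
carry_out(
  increments=[
    {"linear": [0, 0.008, 0], "rot": [0, 0, 0], "jaw": 0.045},
    {"linear": [0, 0.018, 0.0003], "rot": [0, 0, 0], "jaw": 0.045},
    {"linear": [0, 0.028, 0.0005], "rot": [0, 0, 0], "jaw": 0.045},
    {"linear": [0, 0.038, 0.0005], "rot": [0, 0, 0], "jaw": 0.045},
    {"linear": [0, 0.048, 0.0005], "rot": [0, 0, 0], "jaw": 0.045},
    {"linear": [0, 0.058, 0.0005], "rot": [0, 0, 0], "jaw": 0.045},
    {"linear": [0, 0.066, 0.0005], "rot": [0, 0, 0], "jaw": 0.045},
    {"linear": [0, 0.071, 0.0005], "rot": [0, 0, 0], "jaw": 0.045},
    {"linear": [0, 0.073, 0.0005], "rot": [0, 0, 0], "jaw": 0.045},
    {"linear": [0, 0.073, 0.0005], "rot": [0, 0, 0], "jaw": 0.045},
  ],
)

```text
time: 9.65
tcp_pos: [0.4793, 0.0082, 0.0256]
eef_rot: [0.688, 0.726, 0.0, 0.0]
wrist_force: [0.7, -0.5, -1.1]
finger_gap: 0.621
```

```bash
cat > look.py <<'E'
from h import *
import sys
tag=sys.argv[1]
for n in("scene","top"):
    f=grab_frame(n)
    u,v=w2px(f,[press(-.03,-.03,.05)])[0].astype(int); u0,v0=max(u-60,0),max(v-60,0)
    cv2.imwrite(f"pics/{tag}_{n}.png",cv2.resize(f["color"][v0:v0+120,u0:u0+120],None,fx=5,fy=5)[:,:,::-1])
s=get_state();print(s["time"],s["tcp_pos"],s["eef_rot"],s["wrist_force"],s["finger_gap"])
E
python3 look.py s1
```

```text
9.75 [0.47915485 0.00812507 0.02559158] [6.88084197e-01 7.25630813e-01 2.00060989e-04 1.44193061e-04] [ 0.4741731   0.27020649 -1.32669103] 0.619355562804004
```

View pics/s1_scene.png

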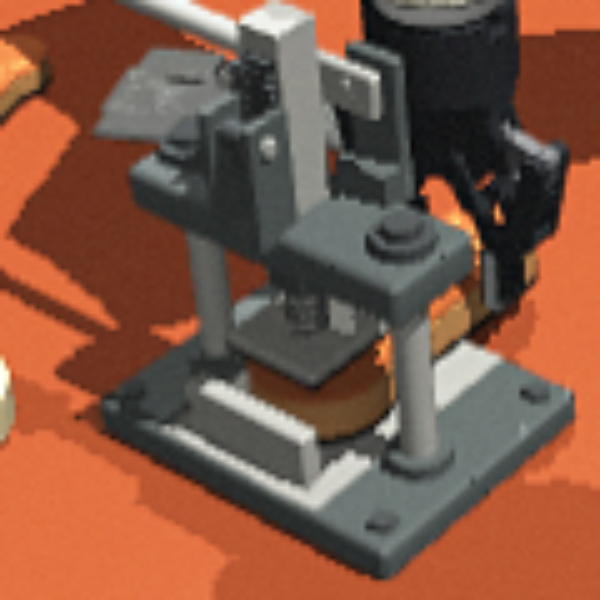

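The toe is about 8 mm short of the stop (scene crop around (310,425)) and under the foot. I lower a little further and advance slowly.

Call:
carry_out(
  increments=[
    {"linear": [0, 0.001, 0.0008], "rot": [0, 0, 0], "jaw": 0.045},
    {"linear": [0, 0.002, 0.0012], "rot": [0, 0, 0], "jaw": 0.045},
    {"linear": [0, 0.0035, 0.0012], "rot": [0, 0, 0], "jaw": 0.045},
    {"linear": [0, 0.005, 0.0012], "rot": [0, 0, 0], "jaw": 0.045},
    {"linear": [0, 0.006, 0.0012], "rot": [0, 0, 0], "jaw": 0.045},
  ],
)

```text
time: 10.38
tcp_pos: [0.4822, 0.0086, 0.0247]
eef_rot: [0.688, 0.726, -0.001, -0.002]
wrist_force: [-8.6, -0.5, 14.5]
finger_gap: 0.617
```

Call:
carry_out(
  increments=[
    {"linear": [0, 0.001, 0], "rot": [0, 0, 0], "jaw": 0.045},
    {"linear": [0, 0.001, 0], "rot": [0, 0, 0], "jaw": 0.045},
  ],
)

```text
time: 10.62
tcp_pos: [0.4833, 0.0087, 0.0247]
eef_rot: [0.688, 0.726, -0.001, -0.002]
wrist_force: [-7.8, -0.3, 13.8]
finger_gap: 0.621
```

Call:
carry_out(
  increments=[
    {"linear": [0, 0.001, 0], "rot": [0, 0, 0], "jaw": 0.045},
    {"linear": [0, 0.001, 0], "rot": [0, 0, 0], "jaw": 0.045},
  ],
)

```text
time: 10.88
tcp_pos: [0.4841, 0.0088, 0.0247]
eef_rot: [0.688, 0.726, -0.001, -0.002]
wrist_force: [-8.3, -1.1, 15.1]
finger_gap: 0.622
```

It is bearing on the bed with about 14 N, which drags 8 N. I ease it up 0.6 mm and go on.

Call:
carry_out(
  increments=[
    {"linear": [0, 0, -0.0006], "rot": [0, 0, 0], "jaw": 0.045},
    {"linear": [0, 0.001, -0.0006], "rot": [0, 0, 0], "jaw": 0.045},
    {"linear": [0, 0.002, -0.0006], "rot": [0, 0, 0], "jaw": 0.045},
  ],
)

```text
time: 11.25
tcp_pos: [0.4866, 0.0088, 0.0248]
eef_rot: [0.688, 0.726, -0.001, -0.002]
wrist_force: [-8.2, -1.3, 11.1]
finger_gap: 0.623
```

Call:
carry_out(
  increments=[
    {"linear": [0, 0.001, 0], "rot": [0, 0, 0], "jaw": 0.045},
    {"linear": [0, 0.001, 0], "rot": [0, 0, 0], "jaw": 0.045},
  ],
)

```text
time: 11.5
tcp_pos: [0.4866, 0.0087, 0.0248]
eef_rot: [0.688, 0.726, -0.002, -0.002]
wrist_force: [-8.3, -2.6, 12.0]
finger_gap: 0.62
```

Call:
carry_out(
  increments=[
    {"linear": [0, 0, -0.0006], "rot": [0, 0, 0], "jaw": 0.045},
    {"linear": [0, 0, -0.001], "rot": [0, 0, 0], "jaw": 0.045},
  ],
)

```text
time: 11.75
tcp_pos: [0.4867, 0.0089, 0.0253]
eef_rot: [0.688, 0.726, -0.002, -0.002]
wrist_force: [-7.2, -2.0, 1.4]
finger_gap: 0.617
```

```bash
python3 look.py s2
```

```text
11.85 [0.48672285 0.00886624 0.02522602] [ 0.68805779  0.72564994 -0.00185212 -0.00228193] [-7.2443096  -1.82320695  2.96587416] 0.6186104089041327
```

View pics/s2_scene.png

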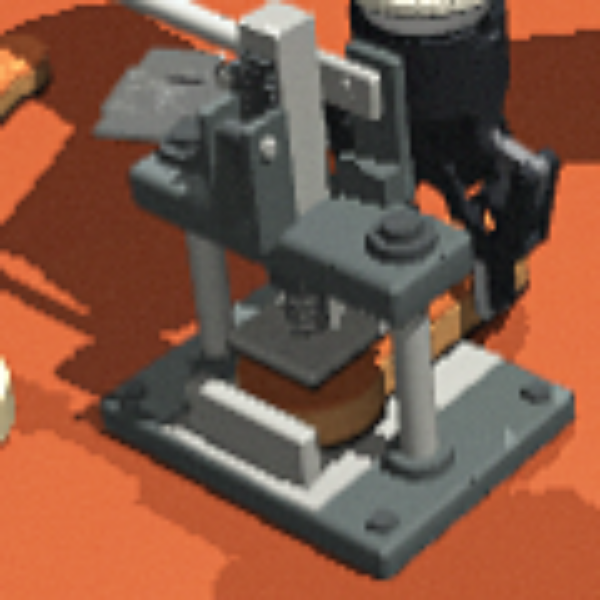

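Normal force has dropped to about 2 N while 7 N still opposes the push, and the picture shows the toe at the stop, so the toe has met it. I release and rise.

Call:
carry_out(
  increments=[
    {"linear": [0, -0.0015, 0.0004], "rot": [0, 0, 0], "jaw": 0.056},
    {"linear": [0, -0.0015, 0.0004], "rot": [0, 0, 0], "jaw": 0.07},
    {"linear": [0, -0.0015, 0.0004], "rot": [0, 0, 0], "jaw": 0.08},
    {"linear": [0, -0.0015, 0.0004], "rot": [0, 0, 0], "jaw": 0.08},
    {"linear": [0, -0.0015, 0.0004], "rot": [0, 0, 0], "jaw": 0.08},
    {"linear": [0, -0.0015, -0.02], "rot": [0, 0, 0], "jaw": 0.08},
    {"linear": [0, -0.005, -0.06], "rot": [0, 0, 0], "jaw": 0.08},
    {"linear": [0, -0.02, -0.12], "rot": [0, 0, 0], "jaw": 0.08},
    {"linear": [0, -0.04, -0.18], "rot": [0, 0, 0], "jaw": 0.08},
    {"linear": [0, -0.06, -0.24], "rot": [0, 0, 0], "jaw": 0.08},
    {"linear": [0, -0.06, -0.26], "rot": [0, 0, 0], "jaw": 0.08},
  ],
)

```text
time: 13.22
tcp_pos: [0.4302, 0.0054, 0.2896]
eef_rot: [0.688, 0.726, 0.002, 0.002]
wrist_force: [0.0, 0.2, 0.3]
finger_gap: 0.936
```

```bash
python3 look.py s3
python3 - <<'E'
from h import *
gr={}
for n in("scene","top"):
    f=grab_frame(n); im=cv2.resize(f["color"],None,fx=4,fy=4,interpolation=cv2.INTER_CUBIC)
    u,v=w2px(f,[press(-.0235,-.2243,.215)])[0]
    u0,v0=int(u*4-300),int(v*4-250); print(n,u0,v0)
    cv2.imwrite(f"pics/hd_{n}.png",im[max(v0,0):v0+500,max(u0,0):u0+600,::-1])
    for d in outline_of("handle",f)[:2]:
        ys,xs=np.nonzero(d["pixels"]); print(d["score"],xs.min(),xs.max(),ys.min(),ys.max(),len(xs))
    for t in ("sole",):
        for d in outline_of(t,f): print(t,d["score"],np.median(f["color"][d["pixels"]],0),np.argwhere(d["pixels"]).mean(0))
E
```

```text
13.325 [0.43163979 0.00528181 0.28886151] [0.68805943 0.72564681 0.00195217 0.00266986] [ 1.17950959 -0.23973484  0.10769238] 0.9405407968136662
scene 486 551
0.96 183 274 197 240 553
sole 0.86 [110.5  83.   56. ] [286.26093294 280.29446064]
sole 0.85 [ 42. 102. 229.] [282.75339186 455.63846768]
sole 0.55 [ 67. 222.  97.] [341.39957082 529.18497854]
top 1427 554
0.61 329 449 192 208 908
sole 0.87 [ 84. 141. 237.] [332.02097378 221.33258427]
sole 0.73 [134. 128. 127.] [201.48216482 396.16605166]
sole 0.65 [114. 234. 143.] [293.68238022 145.21406491]
sole 0.27 [202. 145.  97.] [181.94221352 469.2115573 ]
```

View pics/s3_scene.png

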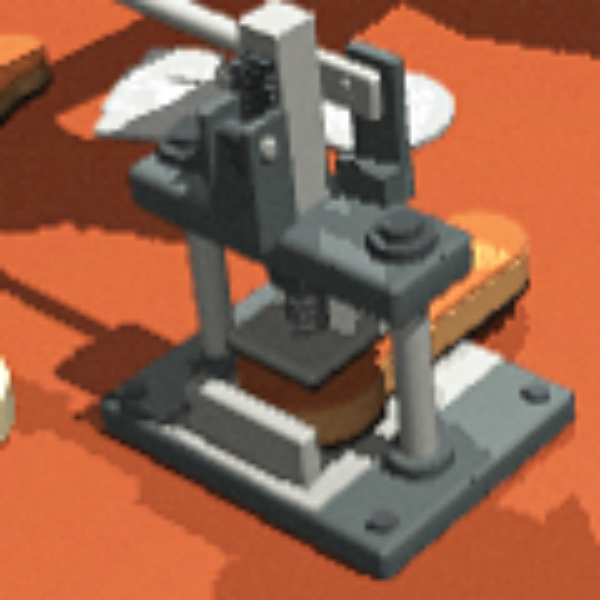

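View pics/s3_top.png

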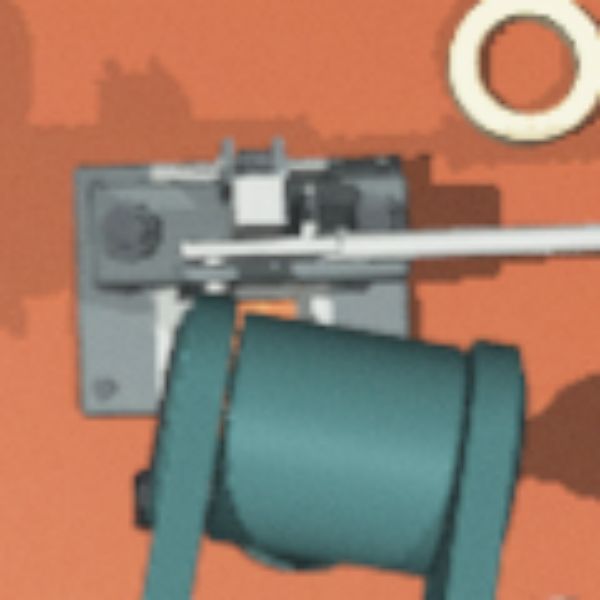

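View pics/hd_scene.png

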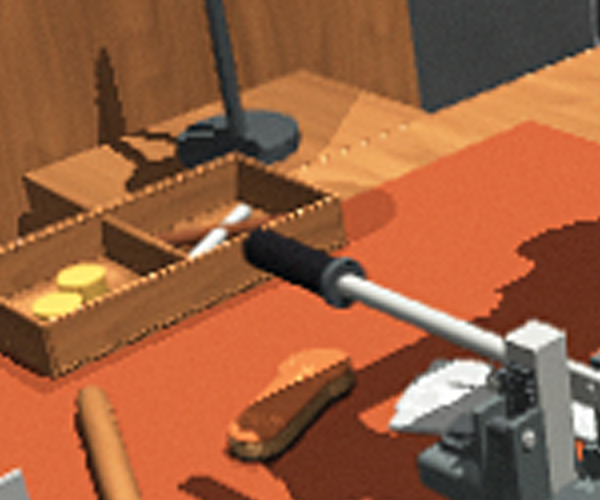

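View pics/hd_top.png

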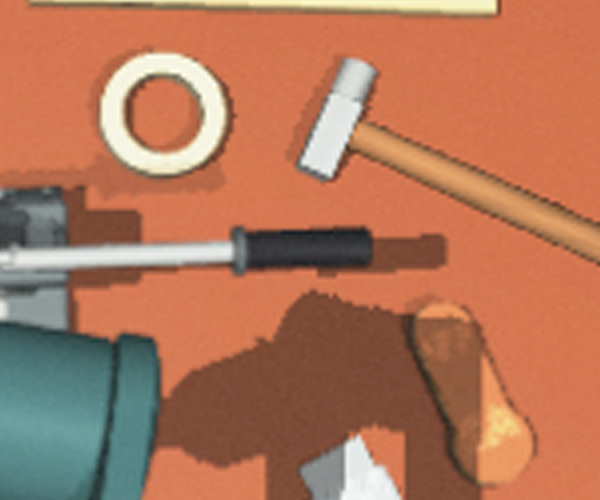

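Sole lies on the bed with its toe at the stop (scene crop (310,430)). The grip runs from top px (418,201) to (450,200) and scene px (186,199) to (203,207). I fit the grip's pose using both views.

```bash
cat > grip.py <<'E'
from h import *
from scipy.optimize import minimize
def cyl(f,c,d,L,r=.013):
    t=np.linspace(0,2*np.pi,40); e1=np.cross(d,[0,0,1]); e1/=np.linalg.norm(e1); e2=np.cross(d,e1)
    P=np.concatenate([c+s*d*L/2+r*(np.cos(t)[:,None]*e1+np.sin(t)[:,None]*e2) for s in(-1,1)])
    q=((w2px(f,P)+.5)*4).astype(np.int32); m=np.zeros((1920,2560),np.uint8)
    cv2.fillConvexPoly(m,cv2.convexHull(q),255); return cv2.resize(m,(640,480),interpolation=cv2.INTER_AREA)/255.
def fit():
    fs=[(n,grab_frame(n)) for n in("scene","top")]; data=[]
    for n,f in fs:
        g=cv2.cvtColor(f["color"],cv2.COLOR_RGB2GRAY); u,v=w2px(f,[press(-.0235,-.2243,.205)])[0].astype(int)
        w=np.zeros_like(g,bool); w[v-18:v+18,u-22:u+22]=1
        if n=="top": w[v-18:v+18,u-14:u+24]=1
        m=(g<62)&w; k,lab,st,_=cv2.connectedComponentsWithStats(m.astype(np.uint8)); m=lab==(1+st[1:,4].argmax()); print(n,m.sum(),np.argwhere(m).min(0),np.argwhere(m).max(0))
        data.append((f,m.astype(float)))
    def pose(p):
        x,yh,th=p; a=.135-th  # elevation above level
        c=press(x,yh-.252*np.cos(a),.201+.252*np.sin(a))
        e=press(x,yh-np.cos(a),.201+np.sin(a))-press(x,yh,.201); return c,e
    def cost(p): 
        c,d=pose(p); return sum(((cyl(f,c,d,.084)-m)**2).sum() for f,m in data)
    best=min((minimize(cost,x0,method="Nelder-Mead",options=dict(initial_simplex=np.array([x0]+[np.array(x0)+s for s in([.006,0,0],[0,.01,0],[0,0,.06])]),xatol=1e-4,fatol=.1)) for x0 in([-.0235,.027,.05],[-.0235,.027,.15],[-.02,.02,.1])),key=lambda r:r.fun)
    c,d=pose(best.x); print("x,yh,th",best.x,best.fun,"centre",c)
    return best.x
if __name__=="__main__": fit()
E
python3 grip.py
python3 - <<'E'
from h import *
from scipy.optimize import minimize
# sole alignment in the scene view
f=grab_frame("scene"); im=cv2.resize(f["color"],None,fx=5,fy=5,interpolation=cv2.INTER_CUBIC)
u,v=w2px(f,[press(-.06,0,.03)])[0]; u0,v0=int(u*5-300),int(v*5-300)
for z,c in((.048,(255,255,0)),(.02,(0,255,255))):
    P=place(sole_poly(z),*press(.037-.095,0,0)[:2],PY); cv2.polylines(im,[((w2px(f,P)+.5)*5).astype(np.int32)],True,c,1)
q=[press(x,y,.02) for x,y in((-.085,-.095),(-.085,.095),(.06,.095),(.06,-.095))]
cv2.polylines(im,[((w2px(f,q)+.5)*5).astype(np.int32)],True,(255,0,255),1)
cv2.imwrite("pics/al.png",im[v0:v0+600,u0:u0+600,::-1])
E
```

```text
scene 264 [195 182] [214 211]
top 251 [195 418] [205 449]
x,yh,th [-0.02053841  0.0254816   0.11091579] 155.25251826220685 centre [ 0.58168641 -0.21351538  0.20706863]
```

View pics/al.png

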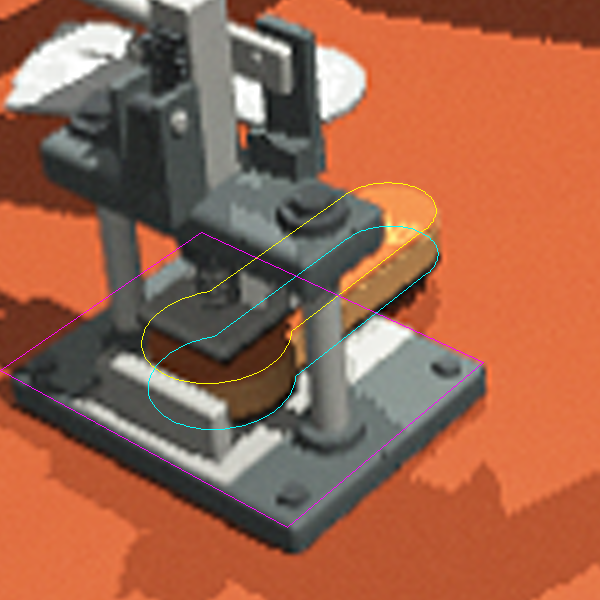

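Run:
```python
from grip import *
p=[-.0205,.0255,.111]
for n in("scene","top"):
    f=grab_frame(n); X=cloud(f); im=cv2.resize(f["color"],None,fx=8,fy=8,interpolation=cv2.INTER_CUBIC)
    x,yh,th=p
    for th,col in((.03,(255,255,0)),(.111,(0,255,255))):
        a=.135-th; c=press(x,yh-.252*np.cos(a),.201+.252*np.sin(a)); d=press(x,yh-np.cos(a),.201+np.sin(a))-press(x,yh,.201)
        m=(cyl(f,c,d,.084)>.5).astype(np.uint8); m=cv2.resize(m,None,fx=8,fy=8,interpolation=cv2.INTER_NEAREST)
        cs,_=cv2.findContours(m,0,2); cv2.drawContours(im,cs,-1,col,1)
    u,v=(w2px(f,[c])[0]*8).astype(int); cv2.imwrite(f"pics/gg_{n}.png",im[v-200:v+200,u-250:u+250,::-1])
    g=cv2.cvtColor(f["color"],cv2.COLOR_RGB2GRAY)
    o=outline_of("handle",f)[0]["pixels"]; k=o&(g<60)&(X[...,1]<-.17)&(X[...,1]>-.26)&(X[...,2]>.15); P=X[k]; print(n,len(P),np.median(P,0),np.percentile(P[:,2],[10,50,90]))
    print(np.polyfit(P[:,1],P[:,2],1))
```

```text
scene 203 [ 0.59107438 -0.20989618  0.21487666] [0.20400083 0.21487666 0.21995437]
[-0.04942456  0.20279063]
top 228 [ 0.58263227 -0.2142331   0.21752319] [0.21187818 0.21752319 0.22279975]
[-0.00995218  0.21517232]
```

View pics/gg_scene.png

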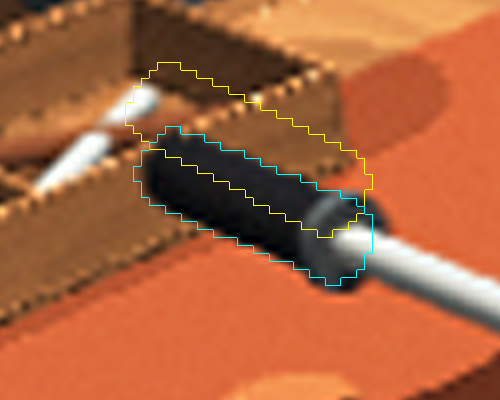

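View pics/gg_top.png

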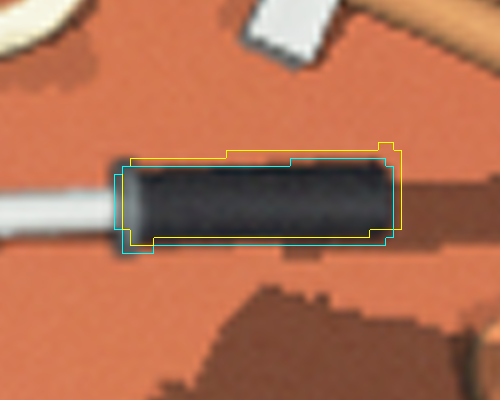

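The grip fit (cyan) matches in both views: lever angle about 0.11 rad, grip centre about (0.582, −0.215, 0.206). I plan the approach.

```bash
cat >> h.py <<'E'
GX,YH=-.0205,.0235
def lev(th,off=.021,dz=0,up=0):
    a=.135-th
    d=press(GX,YH-np.cos(a),.201+np.sin(a))-press(GX,YH,.201)
    G=press(GX,YH,.201)+.252*d
    x=np.array([np.cos(PY),np.sin(PY),0]); z=np.cross(x,d)
    return G+z*(off-up)+[0,0,dz], Ro.from_matrix(np.c_[x,d,z])
E
python3 - <<'E'
from h import *
p,R=lev(.11,up=.085); print(p,lev(.11)[0])
rows([((.44,-.08,.30),1.2),((.46,-.18,.30),.6),((.52,-.215,.30),.2),(p,R),lev(.11)])
print(get_state()["joint_positions"])
E
```

```text
[ 0.58174469 -0.21388892  0.27127934] [ 0.58185725 -0.21601071  0.18630591]
{"linear":[-0.0859, 0.0054, -0.0143],"rot":[-0.0005, -0.0001, 0.424]}
{"linear":[-0.1868, 0.02, -0.0144],"rot":[-0.0005, 0.0001, 1.024]}
{"linear":[-0.225, 0.0781, -0.0144],"rot":[-0.0005, 0.0002, 1.424]}
{"linear":[-0.2271, 0.1398, 0.0143],"rot":[-0.0202, -0.0194, 1.5709]}
{"linear":[-0.2293, 0.1399, 0.0993],"rot":[-0.0202, -0.0194, 1.5709]}
[-1.48177903e-01  5.50705739e-02  1.77158390e+00  1.05145338e-04
  1.31543222e+00 -1.77216149e+00]
```

Call:
carry_out(
  increments=[
    {"linear": [-0.03, 0.002, -0.01], "rot": [0, 0, 0.15], "jaw": 0.07},
    {"linear": [-0.07, 0.004, -0.015], "rot": [0, 0, 0.32], "jaw": 0.07},
    {"linear": [-0.11, 0.008, -0.015], "rot": [0, 0, 0.5], "jaw": 0.07},
    {"linear": [-0.14, 0.013, -0.015], "rot": [0, 0, 0.68], "jaw": 0.07},
    {"linear": [-0.17, 0.02, -0.015], "rot": [0, 0, 0.86], "jaw": 0.07},
    {"linear": [-0.2, 0.04, -0.015], "rot": [0, 0, 1.04], "jaw": 0.07},
    {"linear": [-0.22, 0.065, -0.014], "rot": [0, 0, 1.22], "jaw": 0.07},
    {"linear": [-0.227, 0.1, -0.01], "rot": [-0.01, -0.01, 1.4], "jaw": 0.07},
    {"linear": [-0.227, 0.13, 0], "rot": [-0.02, -0.02, 1.57], "jaw": 0.07},
    {"linear": [-0.227, 0.14, 0.014], "rot": [-0.02, -0.02, 1.571], "jaw": 0.07},
    {"linear": [-0.227, 0.14, 0.014], "rot": [-0.02, -0.02, 1.571], "jaw": 0.07},
    {"linear": [-0.227, 0.14, 0.014], "rot": [-0.02, -0.02, 1.571], "jaw": 0.07},
  ],
)

```text
time: 15.48
tcp_pos: [0.5809, -0.2137, 0.2719]
eef_rot: [1.0, 0.027, -0.0, 0.013]
wrist_force: [-0.6, -0.0, -0.5]
finger_gap: 0.819
```

Run:
```python
from h import *
s=get_state(); print(s["time"],s["tcp_pos"],s["wrist_force"]); rows([lev(.11)])
f=grab_frame("scene"); u,v=w2px(f,[lev(.11)[0]])[0].astype(int)
cv2.imwrite("pics/ha.png",cv2.resize(f["color"][v-60:v+60,u-60:u+60],None,fx=5,fy=5)[:,:,::-1])
```

```text
15.475 [ 0.5809355  -0.21367497  0.27193676] [-0.64430752 -0.01177263 -0.54467314]
{"linear":[0.0009, 0.0002, 0.0857],"rot":[0.0001, 0.001, 0.0015]}
```

View pics/ha.png

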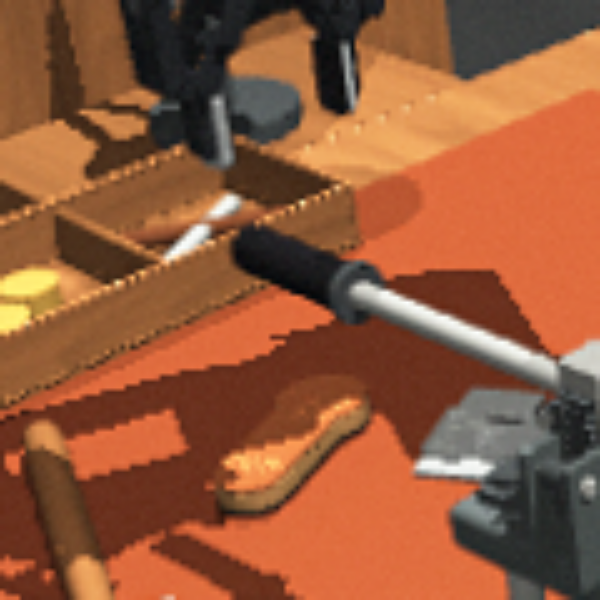

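The open jaws straddle the grip from above. I go down and close on it, with the clamping at 80 N.

Call:
carry_out(
  increments=[
    {"linear": [0, 0, 0.03], "rot": [0, 0, 0], "jaw": 0.07},
    {"linear": [0, 0, 0.06], "rot": [0, 0, 0], "jaw": 0.07},
    {"linear": [0.001, 0, 0.08], "rot": [0, 0, 0], "jaw": 0.07},
    {"linear": [0.001, 0, 0.086], "rot": [0, 0, 0], "jaw": 0.07},
    {"linear": [0.001, 0, 0.086], "rot": [0, 0, 0], "jaw": 0.07},
    {"linear": [0.001, 0, 0.086], "rot": [0, 0, 0], "jaw": 0.035},
    {"linear": [0.001, 0, 0.086], "rot": [0, 0, 0], "jaw": 0.015},
    {"linear": [0.001, 0, 0.086], "rot": [0, 0, 0], "jaw": 0.015},
    {"linear": [0.001, 0, 0.086], "rot": [0, 0, 0], "jaw": 0.015},
    {"linear": [0.001, 0, 0.086], "rot": [0, 0, 0], "jaw": 0.015},
  ],
  squeeze=80,
)

```text
time: 16.77
tcp_pos: [0.5818, -0.2161, 0.1858]
eef_rot: [1.0, 0.027, -0.001, 0.013]
wrist_force: [-5.4, -3.1, 0.7]
finger_gap: 0.282
```

Run:
```python
from h import *
s=get_state(); print(s["time"],s["tcp_pos"],s["wrist_force"],s["finger_gap"]*85.4)
# relative rows from th=.11 base
print("up");rows([lev(t) for t in(.09,.07,.05,.035,.025,.015,.005,0)],lev(.11))
f=grab_frame("scene"); u,v=w2px(f,[lev(.11)[0]])[0].astype(int)
cv2.imwrite("pics/hb.png",cv2.resize(f["color"][v-60:v+60,u-60:u+60],None,fx=5,fy=5)[:,:,::-1])
```

```text
16.775 [ 0.58182504 -0.21610518  0.18578662] [-5.44396766 -3.07788297  0.74568257] 24.083866961818742
up
{"linear":[0.0, 0.0004, -0.005],"rot":[-0.02, 0.0, -0.0]}
{"linear":[0.0, 0.0006, -0.0101],"rot":[-0.04, 0.0, -0.0]}
{"linear":[0.0, 0.0008, -0.0151],"rot":[-0.06, 0.0, -0.0]}
{"linear":[0.0, 0.0009, -0.0189],"rot":[-0.075, 0.0, -0.0]}
{"linear":[0.0, 0.0009, -0.0215],"rot":[-0.085, 0.0, -0.0]}
{"linear":[0.0, 0.0009, -0.024],"rot":[-0.095, 0.0, -0.0]}
{"linear":[0.0, 0.0008, -0.0265],"rot":[-0.105, 0.0, -0.0]}
{"linear":[0.0, 0.0008, -0.0278],"rot":[-0.11, 0.0, -0.0]}
```

View pics/hb.png

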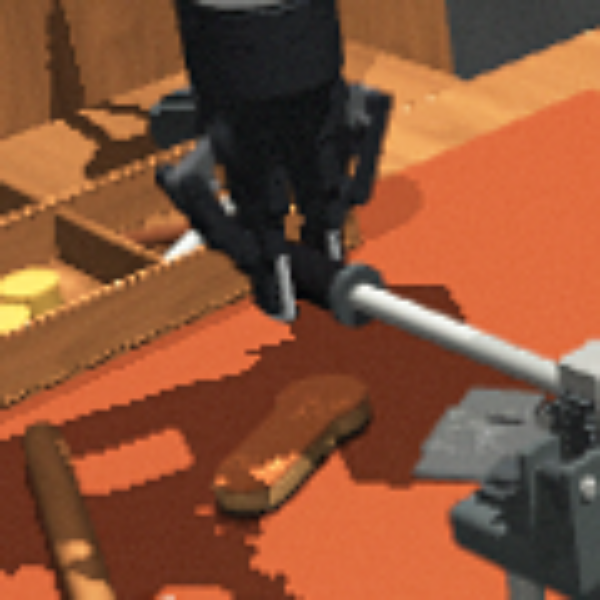

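The jaws hold the grip at 24 mm opening. I raise it gently toward the top, then probe for the upper stop.

Call:
carry_out(
  increments=[
    {"linear": [-0.0004, 0.0004, -0.005], "rot": [-0.02, 0, 0], "jaw": 0.015},
    {"linear": [-0.0004, 0.0006, -0.0101], "rot": [-0.04, 0, 0], "jaw": 0.015},
    {"linear": [-0.0004, 0.0008, -0.0151], "rot": [-0.06, 0, 0], "jaw": 0.015},
    {"linear": [-0.0004, 0.0009, -0.0189], "rot": [-0.075, 0, 0], "jaw": 0.015},
    {"linear": [-0.0004, 0.0009, -0.0215], "rot": [-0.085, 0, 0], "jaw": 0.015},
    {"linear": [-0.0004, 0.0009, -0.0215], "rot": [-0.085, 0, 0], "jaw": 0.015},
  ],
)

```text
time: 17.58
tcp_pos: [0.5819, -0.2164, 0.2081]
eef_rot: [0.998, 0.027, 0.001, 0.056]
wrist_force: [-6.1, -2.8, -0.1]
finger_gap: 0.282
```

Call:
carry_out(
  increments=[
    {"linear": [0, 0, -0.0025], "rot": [-0.01, 0, 0], "jaw": 0.015},
    {"linear": [0, 0, -0.0025], "rot": [-0.01, 0, 0], "jaw": 0.015},
  ],
)

```text
time: 17.82
tcp_pos: [0.5819, -0.2164, 0.2105]
eef_rot: [0.998, 0.027, 0.001, 0.061]
wrist_force: [-5.4, -3.6, 0.3]
finger_gap: 0.281
```

Call:
carry_out(
  increments=[
    {"linear": [0, 0, -0.0025], "rot": [-0.01, 0, 0], "jaw": 0.015},
    {"linear": [0, 0, -0.0025], "rot": [-0.01, 0, 0], "jaw": 0.015},
  ],
)

```text
time: 18.08
tcp_pos: [0.5819, -0.2163, 0.2131]
eef_rot: [0.997, 0.027, 0.001, 0.066]
wrist_force: [-6.8, -4.1, 0.5]
finger_gap: 0.28
```

Call:
carry_out(
  increments=[
    {"linear": [0, 0, -0.0012], "rot": [-0.005, 0, 0], "jaw": 0.015},
    {"linear": [0, 0, -0.0012], "rot": [-0.005, 0, 0], "jaw": 0.015},
  ],
)

```text
time: 18.32
tcp_pos: [0.5819, -0.2162, 0.2141]
eef_rot: [0.997, 0.027, 0.001, 0.069]
wrist_force: [-5.1, -5.8, -0.7]
finger_gap: 0.282
```

```bash
cat > lv.py <<'E'
from grip import *
import sys
s=get_state(); print(s["time"],s["tcp_pos"],s["wrist_force"],s["finger_gap"]*85.4)
e=Ro.from_quat(s["eef_rot"]).as_matrix(); print("tool elevation th",.135-np.arcsin(e[2,1]))
f=grab_frame("scene"); im=cv2.resize(f["color"],None,fx=5,fy=5,interpolation=cv2.INTER_CUBIC)
for th,c in((0,(0,255,0)),(.135,(255,255,255)),(.27,(0,0,255))):
    a=.135-th; h=press(GX,YH,.201); d=press(GX,YH-np.cos(a),.201+np.sin(a))-h
    q=((w2px(f,[h,h+.294*d])+.5)*5).astype(int); cv2.line(im,tuple(map(int,q[0])),tuple(map(int,q[1])),c,1)
u,v=(w2px(f,[press(GX,-.08,.18)])[0]*5).astype(int)
cv2.imwrite(sys.argv[1],im[max(v-300,0):v+300,max(u-400,0):u+400,::-1])
E
python3 lv.py pics/l1.png
```

```text
18.325 [ 0.58186546 -0.21622407  0.21411249] [-5.06307771 -5.76030703 -0.72835155] 24.10724368569423
tool elevation th -0.002778928867832986
```

View pics/l1.png

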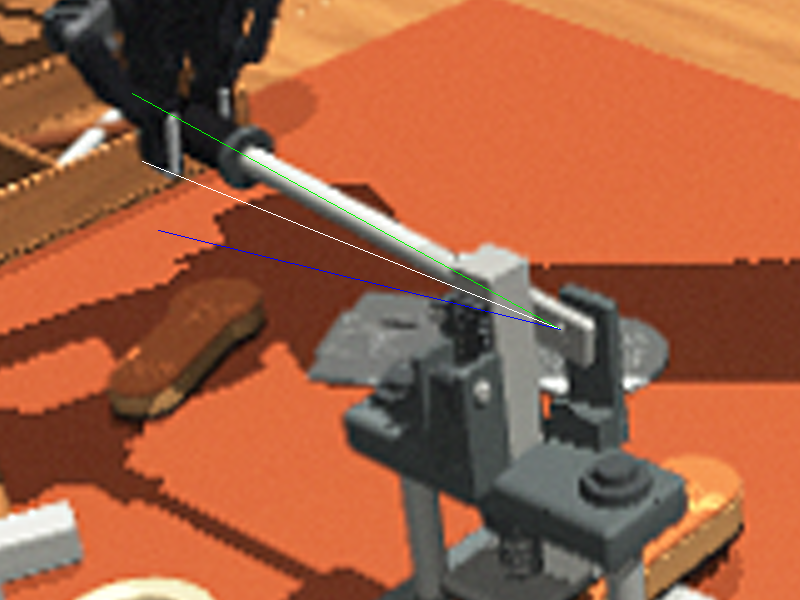

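The lever followed the jaws and lies almost on the green (fully raised) line. I probe another 2 mm for the stop.

Call:
carry_out(
  increments=[
    {"linear": [0, 0, -0.0012], "rot": [-0.004, 0, 0], "jaw": 0.015},
    {"linear": [0, 0, -0.0012], "rot": [-0.004, 0, 0], "jaw": 0.015},
  ],
)

```text
time: 18.62
tcp_pos: [0.5818, -0.2162, 0.2151]
eef_rot: [0.997, 0.027, 0.001, 0.071]
wrist_force: [-3.5, -5.8, -1.7]
finger_gap: 0.279
```

Call:
carry_out(
  increments=[
    {"linear": [0, 0, -0.0012], "rot": [-0.004, 0, 0], "jaw": 0.015},
    {"linear": [0, 0, -0.0012], "rot": [-0.004, 0, 0], "jaw": 0.015},
  ],
)

```text
time: 18.88
tcp_pos: [0.5818, -0.2162, 0.2152]
eef_rot: [0.997, 0.027, 0.001, 0.073]
wrist_force: [-3.0, -8.2, -8.8]
finger_gap: 0.282
```

The stop is felt at TCP z = 0.2151 (−9 N), so that is lever angle 0 and my model is right within 1.3 mm. I compute the stroke rows.

Run:
```python
from h import *
p0,R=lev(0); _,Rb=lev(-.008); B=(p0-Rb.apply([0,0,1])*.0023,Rb)
print(get_state()["tcp_pos"],lev(0)[0])
print("down")
ts=[.01,.03,.055,.08,.105,.13,.155,.18,.205,.225,.24,.25]
rows([lev(t,dz=.0013) for t in ts],B)
print("up from .25")
rows([lev(t,dz=.0013) for t in ts[::-1][1:]],lev(.25,dz=.0013))
print("down from .012"); rows([lev(t,dz=.0013) for t in ts[1:]],lev(.01,dz=.0013))
```

```text
[ 0.58180029 -0.21621122  0.21524527] [ 0.58186188 -0.21609792  0.21410783]
down
{"linear":[-0.0, -0.0001, 0.0035],"rot":[0.018, 0.0, -0.0]}
{"linear":[-0.0, -0.0006, 0.0086],"rot":[0.038, -0.0, 0.0]}
{"linear":[0.0, -0.0015, 0.0148],"rot":[0.063, 0.0, -0.0]}
{"linear":[0.0, -0.0025, 0.0211],"rot":[0.088, -0.0, -0.0]}
{"linear":[0.0, -0.0036, 0.0273],"rot":[0.113, -0.0, 0.0]}
{"linear":[0.0, -0.0049, 0.0335],"rot":[0.138, 0.0, -0.0]}
{"linear":[-0.0, -0.0064, 0.0396],"rot":[0.163, 0.0, -0.0]}
{"linear":[-0.0, -0.008, 0.0457],"rot":[0.188, 0.0, -0.0]}
{"linear":[0.0, -0.0098, 0.0518],"rot":[0.213, 0.0, -0.0]}
{"linear":[0.0, -0.0113, 0.0566],"rot":[0.233, 0.0, -0.0]}
{"linear":[-0.0, -0.0125, 0.0602],"rot":[0.248, -0.0, 0.0]}
{"linear":[0.0, -0.0133, 0.0626],"rot":[0.258, -0.0, 0.0]}
up from .25
{"linear":[-0.0, 0.0002, -0.0025],"rot":[-0.01, 0.0, 0.0]}
{"linear":[0.0, 0.0004, -0.0063],"rot":[-0.025, -0.0, -0.0]}
{"linear":[-0.0, 0.0007, -0.0114],"rot":[-0.045, -0.0, -0.0]}
{"linear":[-0.0, 0.0009, -0.0177],"rot":[-0.07, 0.0, -0.0]}
{"linear":[-0.0, 0.0009, -0.024],"rot":[-0.095, -0.0
[... 319 characters left out ...]
:[-0.0, -0.0022, -0.0605],"rot":[-0.24, -0.0, -0.0]}
down from .012
{"linear":[0.0, -0.0005, 0.005],"rot":[0.02, -0.0, 0.0]}
{"linear":[0.0, -0.0012, 0.0113],"rot":[0.045, 0.0, 0.0]}
{"linear":[0.0, -0.0021, 0.0176],"rot":[0.07, -0.0, 0.0]}
{"linear":[0.0, -0.0031, 0.0238],"rot":[0.095, -0.0, 0.0]}
{"linear":[0.0, -0.0043, 0.03],"rot":[0.12, 0.0, 0.0]}
{"linear":[-0.0, -0.0057, 0.0362],"rot":[0.145, 0.0, 0.0]}
{"linear":[0.0, -0.0072, 0.0423],"rot":[0.17, 0.0, 0.0]}
{"linear":[0.0, -0.0088, 0.0484],"rot":[0.195, 0.0, 0.0]}
{"linear":[0.0, -0.0103, 0.0533],"rot":[0.215, 0.0, 0.0]}
{"linear":[0.0, -0.0114, 0.0569],"rot":[0.23, 0.0, 0.0]}
{"linear":[0.0, -0.0122, 0.0593],"rot":[0.24, 0.0, 0.0]}
```

Call:
carry_out(
  increments=[
    {"linear": [0, 0.0004, 0.0035], "rot": [0.018, 0, 0], "jaw": 0.015},
    {"linear": [0, -0.0002, 0.0086], "rot": [0.038, 0, 0], "jaw": 0.015},
    {"linear": [0, -0.0011, 0.0148], "rot": [0.063, 0, 0], "jaw": 0.015},
    {"linear": [0, -0.0021, 0.0211], "rot": [0.088, 0, 0], "jaw": 0.015},
    {"linear": [0, -0.0032, 0.0273], "rot": [0.113, 0, 0], "jaw": 0.015},
    {"linear": [0, -0.0045, 0.0335], "rot": [0.138, 0, 0], "jaw": 0.015},
    {"linear": [0, -0.006, 0.0396], "rot": [0.163, 0, 0], "jaw": 0.015},
    {"linear": [0, -0.0076, 0.0457], "rot": [0.188, 0, 0], "jaw": 0.015},
    {"linear": [0, -0.0094, 0.0518], "rot": [0.213, 0, 0], "jaw": 0.015},
    {"linear": [0, -0.0109, 0.0566], "rot": [0.233, 0, 0], "jaw": 0.015},
    {"linear": [0, -0.0121, 0.0602], "rot": [0.248, 0, 0], "jaw": 0.015},
    {"linear": [0, -0.0129, 0.0626], "rot": [0.258, 0, 0], "jaw": 0.015},
    {"linear": [0, -0.0129, 0.0626], "rot": [0.258, 0, 0], "jaw": 0.015},
    {"linear": [0, -0.0129, 0.0626], "rot": [0.258, 0, 0], "jaw": 0.015},
  ],
)

```text
time: 20.62
tcp_pos: [0.5816, -0.2118, 0.1523]
eef_rot: [0.998, 0.027, -0.002, -0.056]
wrist_force: [-4.7, -2.5, -0.8]
finger_gap: 0.279
```

```bash
python3 lv.py pics/l2.png; python3 -c "
from h import *;print(lev(.25,dz=.0013)[0])"
```

```text
20.625 [ 0.58164013 -0.21178289  0.15230715] [-4.65657588 -2.49350302 -0.80244805] 23.8269119420903
tool elevation th 0.24790299510609587
[ 0.58161779 -0.21149666  0.15252254]
```

View pics/l2.png

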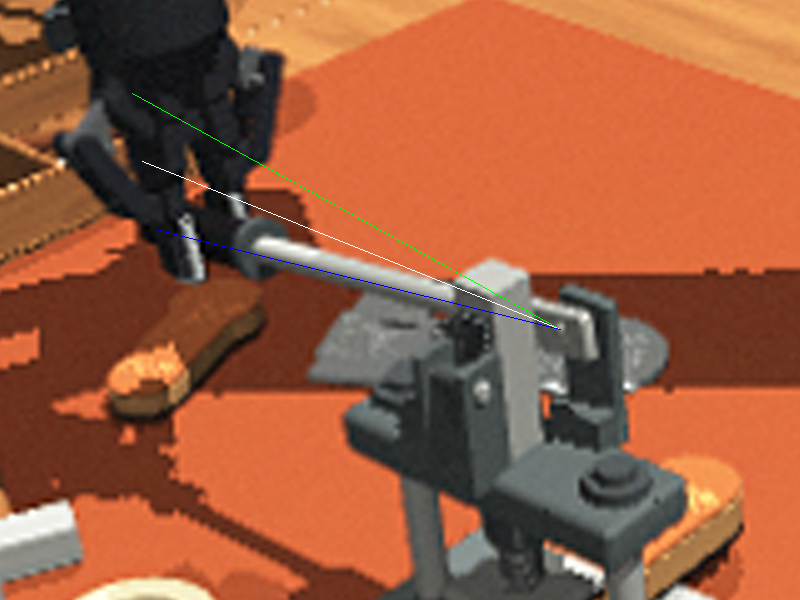

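Lever went fully down (blue line) and the ram top dropped about 12 crop px, i.e. one tooth. Force is −0.8 N, so the foot is free. Stroke 2:

Call:
carry_out(
  increments=[
    {"linear": [0, 0.0003, -0.0038], "rot": [-0.015, 0, 0], "jaw": 0.015},
    {"linear": [0, 0.0007, -0.0126], "rot": [-0.05, 0, 0], "jaw": 0.015},
    {"linear": [0, 0.0009, -0.0227], "rot": [-0.09, 0, 0], "jaw": 0.015},
    {"linear": [0, 0.0007, -0.0328], "rot": [-0.13, 0, 0], "jaw": 0.015},
    {"linear": [0, -0.0001, -0.0429], "rot": [-0.17, 0, 0], "jaw": 0.015},
    {"linear": [0, -0.0011, -0.053], "rot": [-0.21, 0, 0], "jaw": 0.015},
    {"linear": [0, -0.0021, -0.06], "rot": [-0.238, 0, 0], "jaw": 0.015},
    {"linear": [0, -0.0022, -0.0605], "rot": [-0.24, 0, 0], "jaw": 0.015},
    {"linear": [0, -0.0022, -0.0605], "rot": [-0.24, 0, 0], "jaw": 0.015},
    {"linear": [0, -0.0011, -0.053], "rot": [-0.21, 0, 0], "jaw": 0.015},
    {"linear": [0, -0.0001, -0.0429], "rot": [-0.17, 0, 0], "jaw": 0.015},
    {"linear": [0, 0.0007, -0.0328], "rot": [-0.13, 0, 0], "jaw": 0.015},
    {"linear": [0, 0.0009, -0.0227], "rot": [-0.09, 0, 0], "jaw": 0.015},
    {"linear": [0, 0.0007, -0.0126], "rot": [-0.05, 0, 0], "jaw": 0.015},
    {"linear": [0, 0.0004, -0.005], "rot": [-0.02, 0, 0], "jaw": 0.015},
    {"linear": [0, 0.0001, -0.0013], "rot": [-0.005, 0, 0], "jaw": 0.015},
    {"linear": [0, 0, 0], "rot": [0, 0, 0], "jaw": 0.015},
    {"linear": [0, 0, 0], "rot": [0, 0, 0], "jaw": 0.015},
    {"linear": [0, 0, 0], "rot": [0, 0, 0], "jaw": 0.015},
  ],
)

```text
time: 23.05
tcp_pos: [0.5816, -0.2118, 0.1527]
eef_rot: [0.998, 0.027, -0.002, -0.056]
wrist_force: [-6.2, -3.9, -0.9]
finger_gap: 0.281
```

```bash
python3 lv.py pics/l3.png
```

```text
23.05 [ 0.58164821 -0.21180661  0.15268645] [-6.18498924 -3.9337302  -0.89996091] 24.00183684790352
tool elevation th 0.24712196018712335
```

View pics/l3.png

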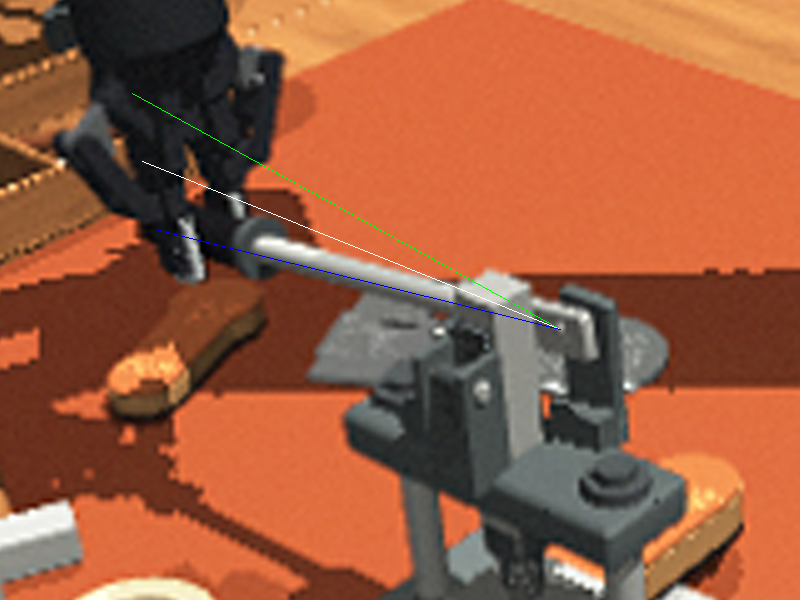

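The ram dropped another tooth (its top is now at crop row 272). Force is still −0.9 N, foot free. Stroke 3:

Call:
carry_out(
  increments=[
    {"linear": [0, 0.0003, -0.0038], "rot": [-0.015, 0, 0], "jaw": 0.015},
    {"linear": [0, 0.0007, -0.0126], "rot": [-0.05, 0, 0], "jaw": 0.015},
    {"linear": [0, 0.0009, -0.0227], "rot": [-0.09, 0, 0], "jaw": 0.015},
    {"linear": [0, 0.0007, -0.0328], "rot": [-0.13, 0, 0], "jaw": 0.015},
    {"linear": [0, -0.0001, -0.0429], "rot": [-0.17, 0, 0], "jaw": 0.015},
    {"linear": [0, -0.0011, -0.053], "rot": [-0.21, 0, 0], "jaw": 0.015},
    {"linear": [0, -0.0021, -0.06], "rot": [-0.238, 0, 0], "jaw": 0.015},
    {"linear": [0, -0.0022, -0.0605], "rot": [-0.24, 0, 0], "jaw": 0.015},
    {"linear": [0, -0.0022, -0.0605], "rot": [-0.24, 0, 0], "jaw": 0.015},
    {"linear": [0, -0.0011, -0.053], "rot": [-0.21, 0, 0], "jaw": 0.015},
    {"linear": [0, -0.0001, -0.0429], "rot": [-0.17, 0, 0], "jaw": 0.015},
    {"linear": [0, 0.0007, -0.0328], "rot": [-0.13, 0, 0], "jaw": 0.015},
    {"linear": [0, 0.0009, -0.0227], "rot": [-0.09, 0, 0], "jaw": 0.015},
    {"linear": [0, 0.0007, -0.0126], "rot": [-0.05, 0, 0], "jaw": 0.015},
    {"linear": [0, 0.0004, -0.005], "rot": [-0.02, 0, 0], "jaw": 0.015},
    {"linear": [0, 0.0001, -0.0013], "rot": [-0.005, 0, 0], "jaw": 0.015},
    {"linear": [0, 0, 0], "rot": [0, 0, 0], "jaw": 0.015},
    {"linear": [0, 0, 0], "rot": [0, 0, 0], "jaw": 0.015},
    {"linear": [0, 0, 0], "rot": [0, 0, 0], "jaw": 0.015},
  ],
)

```text
time: 25.48
tcp_pos: [0.5817, -0.2119, 0.1535]
eef_rot: [0.998, 0.027, -0.002, -0.056]
wrist_force: [-7.8, -3.9, 3.8]
finger_gap: 0.282
```

```bash
python3 lv.py pics/l4.png
```

```text
25.475 [ 0.58169153 -0.2119236   0.1534828 ] [-7.76438457 -3.85132734  3.79240806] 24.072879666920922
tool elevation th 0.24656279530361747
```

View pics/l4.png

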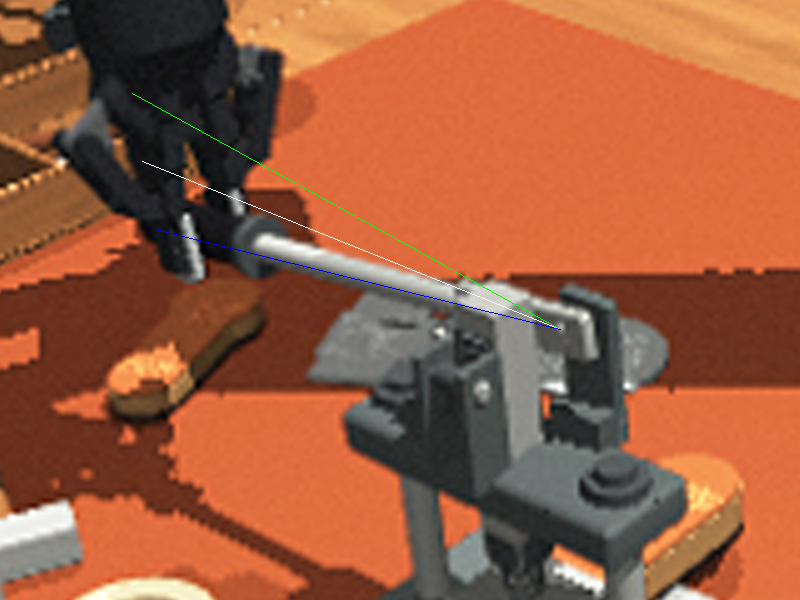

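Net push is now about 4 N: the foot bears, but too little. Stroke 4, with the bottom 1.5 mm deeper to offset the arm's give:

Call:
carry_out(
  increments=[
    {"linear": [0, 0.0003, -0.0038], "rot": [-0.015, 0, 0], "jaw": 0.015},
    {"linear": [0, 0.0007, -0.0126], "rot": [-0.05, 0, 0], "jaw": 0.015},
    {"linear": [0, 0.0009, -0.0227], "rot": [-0.09, 0, 0], "jaw": 0.015},
    {"linear": [0, 0.0007, -0.0328], "rot": [-0.13, 0, 0], "jaw": 0.015},
    {"linear": [0, -0.0001, -0.0429], "rot": [-0.17, 0, 0], "jaw": 0.015},
    {"linear": [0, -0.0011, -0.053], "rot": [-0.21, 0, 0], "jaw": 0.015},
    {"linear": [0, -0.0021, -0.06], "rot": [-0.238, 0, 0], "jaw": 0.015},
    {"linear": [0, -0.0022, -0.0605], "rot": [-0.24, 0, 0], "jaw": 0.015},
    {"linear": [0, -0.0022, -0.0605], "rot": [-0.24, 0, 0], "jaw": 0.015},
    {"linear": [0, -0.0011, -0.053], "rot": [-0.21, 0, 0], "jaw": 0.015},
    {"linear": [0, -0.0001, -0.0429], "rot": [-0.17, 0, 0], "jaw": 0.015},
    {"linear": [0, 0.0007, -0.0328], "rot": [-0.13, 0, 0], "jaw": 0.015},
    {"linear": [0, 0.0009, -0.0227], "rot": [-0.09, 0, 0], "jaw": 0.015},
    {"linear": [0, 0.0007, -0.0126], "rot": [-0.05, 0, 0], "jaw": 0.015},
    {"linear": [0, 0.0004, -0.005], "rot": [-0.02, 0, 0], "jaw": 0.015},
    {"linear": [0, 0.0001, -0.001], "rot": [-0.005, 0, 0], "jaw": 0.015},
    {"linear": [0, 0, 0.001], "rot": [0.003, 0, 0], "jaw": 0.015},
    {"linear": [0, 0, 0.0015], "rot": [0.005, 0, 0], "jaw": 0.015},
    {"linear": [0, 0, 0.0015], "rot": [0.005, 0, 0], "jaw": 0.015},
    {"linear": [0, 0, 0.0015], "rot": [0.005, 0, 0], "jaw": 0.015},
  ],
)

```text
time: 28.02
tcp_pos: [0.5817, -0.2118, 0.1528]
eef_rot: [0.998, 0.027, -0.002, -0.058]
wrist_force: [-9.4, -2.5, 8.1]
finger_gap: 0.281
```

```bash
python3 lv.py pics/l5.png; python3 -c "
from h import *;print(get_state()['wrist_force'],lev(.24,dz=.0013)[0][2],lev(.27,dz=.0013)[0][2])"
```

```text
28.025 [ 0.58172937 -0.21182044  0.15277558] [-9.43486857 -2.46126653  8.12364883] 23.982093481888445
tool elevation th 0.25124460717717234
[-9.07377605 -3.57206011  9.14207123] 0.15500424963740317 0.14757431367085272
```

View pics/l5.png

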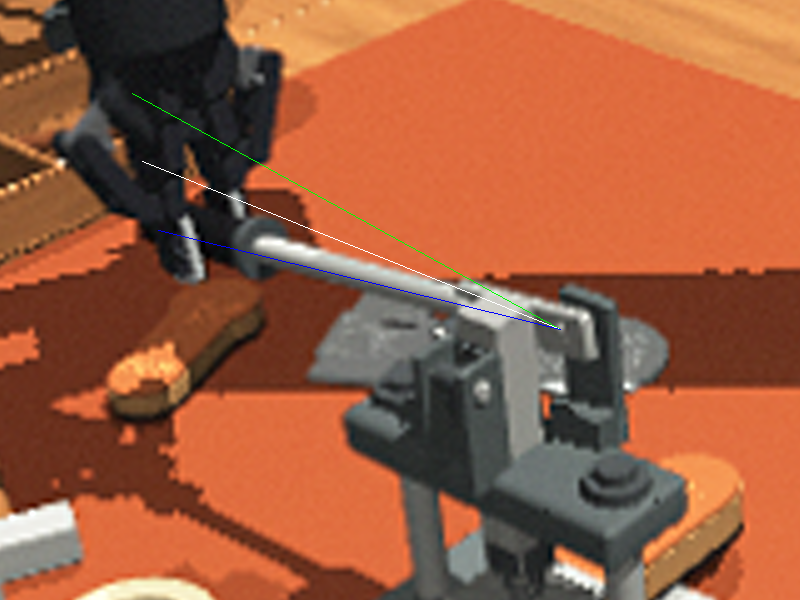

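8–9 N at 0.25 rad, so the right pressure. I ease the lever up a little so the holding pawl takes the load, and check that the push vanishes.

Call:
carry_out(
  increments=[
    {"linear": [0, 0.0001, -0.003], "rot": [-0.012, 0, 0], "jaw": 0.015},
    {"linear": [0, 0.0003, -0.006], "rot": [-0.024, 0, 0], "jaw": 0.015},
    {"linear": [0, 0.0004, -0.009], "rot": [-0.036, 0, 0], "jaw": 0.015},
    {"linear": [0, 0.0005, -0.012], "rot": [-0.048, 0, 0], "jaw": 0.015},
    {"linear": [0, 0.0005, -0.012], "rot": [-0.048, 0, 0], "jaw": 0.015},
    {"linear": [0, 0.0005, -0.012], "rot": [-0.048, 0, 0], "jaw": 0.015},
  ],
)

```text
time: 28.82
tcp_pos: [0.5818, -0.2137, 0.1642]
eef_rot: [0.999, 0.027, -0.001, -0.034]
wrist_force: [-8.3, -3.3, 5.7]
finger_gap: 0.277
```

Still 5.7 N; I look before going further.

```bash
python3 lv.py pics/l6.png
python3 - <<'E'
import cv2,numpy as np
a=cv2.imread("pics/l5.png").astype(int);b=cv2.imread("pics/l6.png").astype(int)
# vertical shift of ram top region
for y0,y1,x0,x1,n in((290,440,465,535,"ram"),(520,600,490,550,"spring")):
    A=a[y0:y1,x0:x1].sum(2)
    best=[(np.abs(A-b[y0+d:y1+d,x0:x1].sum(2)).mean(),d) for d in range(-15,16) if y1+d<=a.shape[0]]
    print(n,min(best))
cv2.imwrite("pics/l56.png",np.hstack([a[230:600,330:700],b[230:600,330:700]]).astype(np.uint8))
E
```

```text
28.825 [ 0.58181183 -0.21374696  0.16418995] [-8.33561449 -3.28696228  5.68936847] 23.658120258094318
tool elevation th 0.20320540268821702
ram (np.float64(18.99209523809524), 0)
spring (np.float64(13.064583333333333), -1)
```

View pics/l56.png

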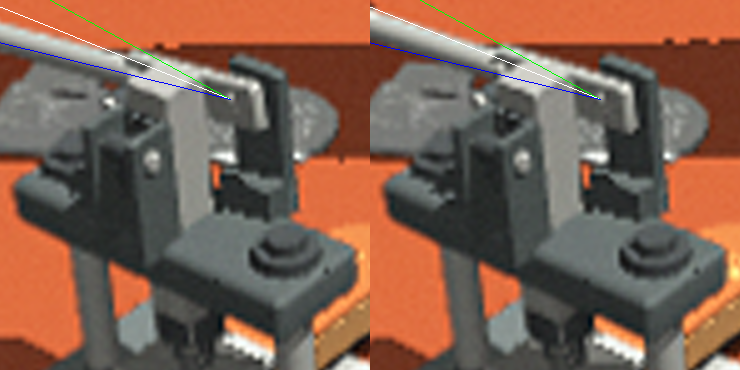

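The ram hardly moved (<0.5 mm). I raise further to separate pawl play from a real loss.

Call:
carry_out(
  increments=[
    {"linear": [0, 0.0001, -0.004], "rot": [-0.016, 0, 0], "jaw": 0.015},
    {"linear": [0, 0, -0.008], "rot": [-0.032, 0, 0], "jaw": 0.015},
    {"linear": [0, -0.0002, -0.012], "rot": [-0.048, 0, 0], "jaw": 0.015},
    {"linear": [0, -0.0002, -0.012], "rot": [-0.048, 0, 0], "jaw": 0.015},
    {"linear": [0, -0.0002, -0.012], "rot": [-0.048, 0, 0], "jaw": 0.015},
  ],
)

```text
time: 29.5
tcp_pos: [0.5819, -0.2152, 0.1757]
eef_rot: [1.0, 0.027, -0.001, -0.01]
wrist_force: [-7.2, -6.6, 0.2]
finger_gap: 0.281
```

```bash
python3 lv.py pics/l7.png
python3 - <<'E'
import cv2,numpy as np
a=cv2.imread("pics/l5.png").astype(int);b=cv2.imread("pics/l7.png").astype(int)
for y0,y1,x0,x1,n in((290,440,490,535,"ram"),(520,585,490,550,"spring")):
    A=a[y0:y1,x0:x1].sum(2)
    print(n,min([(np.abs(A-b[y0+d:y1+d,x0:x1].sum(2)).mean(),d) for d in range(-15,16) if y1+d<=600]))
cv2.imwrite("pics/l57.png",np.hstack([a[230:600,330:700],b[230:600,330:700]]).astype(np.uint8))
E
```

```text
29.5 [ 0.58186906 -0.21517     0.17567594] [-7.17904613 -6.64740695  0.18053799] 23.960172734223384
tool elevation th 0.15404317336211065
ram (np.float64(19.928148148148146), 0)
spring (np.float64(15.213589743589743), -3)
```

View pics/l57.png

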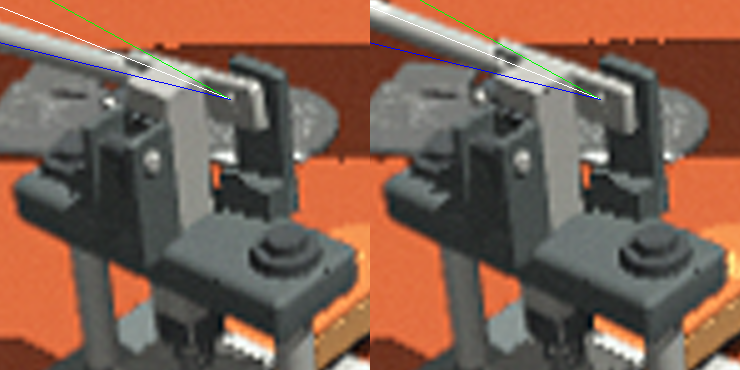

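Force is 0 with the ram only about 1 mm back (pawl play), so the holding pawl carries the pressure. I let go and withdraw upward.

Call:
carry_out(
  increments=[
    {"linear": [-0.0005, 0, 0], "rot": [0, 0, 0], "jaw": 0.03},
    {"linear": [-0.0005, 0, 0], "rot": [0, 0, 0], "jaw": 0.045},
    {"linear": [-0.0005, 0, 0], "rot": [0, 0, 0], "jaw": 0.07},
    {"linear": [-0.0005, 0, 0], "rot": [0, 0, 0], "jaw": 0.07},
    {"linear": [-0.0005, 0, 0], "rot": [0, 0, 0], "jaw": 0.07},
    {"linear": [-0.0005, 0, -0.02], "rot": [0, 0, 0], "jaw": 0.07},
    {"linear": [-0.0005, 0, -0.05], "rot": [0, 0, 0], "jaw": 0.07},
    {"linear": [-0.0005, 0, -0.09], "rot": [0, 0, 0], "jaw": 0.07},
    {"linear": [-0.0005, 0, -0.13], "rot": [0, 0, 0], "jaw": 0.07},
    {"linear": [-0.0005, 0.03, -0.15], "rot": [0, 0, 0], "jaw": 0.07},
    {"linear": [-0.0005, 0.06, -0.16], "rot": [0, 0, 0], "jaw": 0.07},
    {"linear": [-0.0005, 0.08, -0.16], "rot": [0, 0, 0], "jaw": 0.07},
    {"linear": [-0.0005, 0.08, -0.16], "rot": [0, 0, 0], "jaw": 0.07},
  ],
)

```text
time: 31.18
tcp_pos: [0.5861, -0.2983, 0.3314]
eef_rot: [1.0, 0.026, -0.001, -0.012]
wrist_force: [-0.4, -0.3, 0.1]
finger_gap: 0.822
```

```bash
python3 lv.py pics/l8.png
python3 - <<'E'
from h import *
import cv2
a=cv2.imread("pics/l7.png").astype(int);b=cv2.imread("pics/l8.png").astype(int)
for y0,y1,x0,x1,n in((290,440,490,535,"ram"),(520,585,490,550,"spring")):
    A=a[y0:y1,x0:x1].sum(2)
    print(n,min([(np.abs(A-b[y0+d:y1+d,x0:x1].sum(2)).mean(),d) for d in range(-15,16) if y1+d<=600]))
f=grab_frame("scene"); u,v=w2px(f,[press(-.03,0,.08)])[0].astype(int)
cv2.imwrite("pics/fin.png",cv2.resize(f["color"][v-60:v+60,u-60:u+60],None,fx=5,fy=5)[:,:,::-1])
t=grab_frame("top"); cv2.imwrite("pics/fint.png",t["color"][:,:,::-1])
E
```

```text
31.175 [ 0.58607569 -0.29834133  0.33139222] [-0.36095106 -0.34880179  0.06909258] 70.20742860740823
tool elevation th 0.15963637067817074
ram (np.float64(6.723703703703704), 0)
spring (np.float64(7.695897435897436), 0)
```

View pics/fin.png

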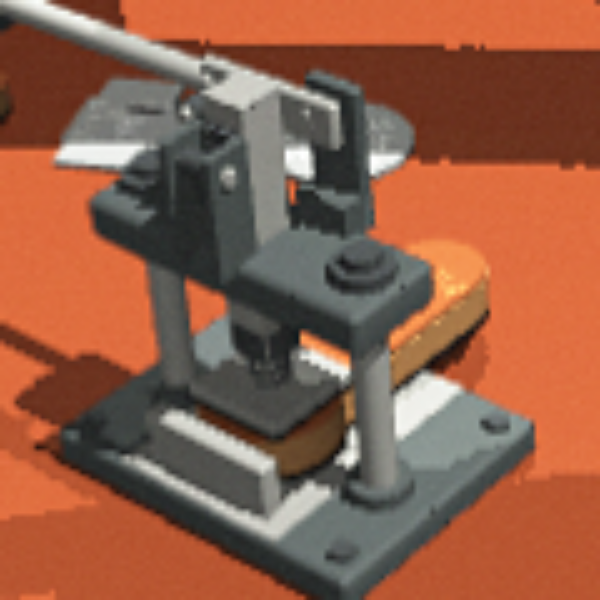

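View pics/fint.png

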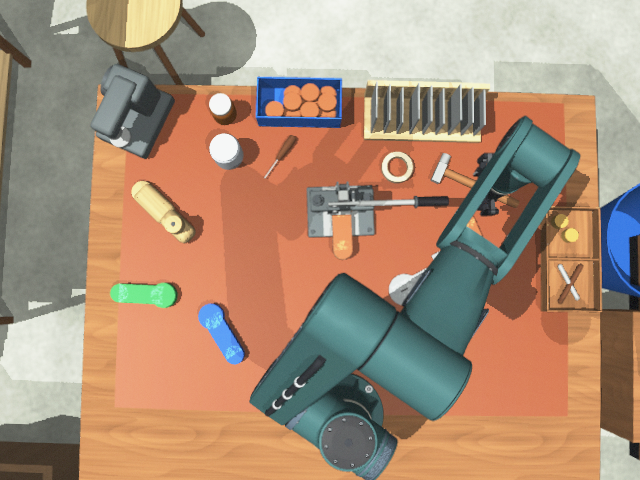

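View pics/l8.png

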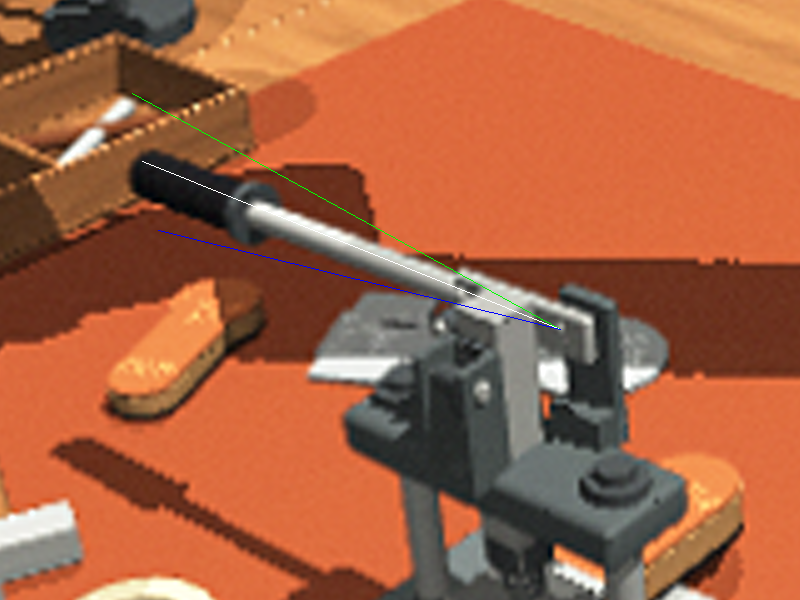

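Ram and spring are unmoved since release, the foot rests on the sole, and the bystanders are in place. One last check of the sole's position from the heel in the top view.

Run:
```python
from h import *
t=grab_frame("top"); im=cv2.resize(t["color"],None,fx=8,fy=8,interpolation=cv2.INTER_CUBIC)
for z,c in((.048,(0,255,255)),):
    P=place(sole_poly(z),*press(.037-.095,0,0)[:2],PY); cv2.polylines(im,[((w2px(t,P)+.5)*8).astype(np.int32)],True,c,1)
q=[press(x,y,.02) for x,y in((-.085,-.095),(-.085,.095),(.06,.095),(.06,-.095))]
cv2.polylines(im,[((w2px(t,q)+.5)*8).astype(np.int32)],True,(255,255,0),1)
cv2.imwrite("pics/he.png",im[1420:2120,2400:3100,::-1][::1][100:700])
```

```text
(no output)
```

View pics/he.png

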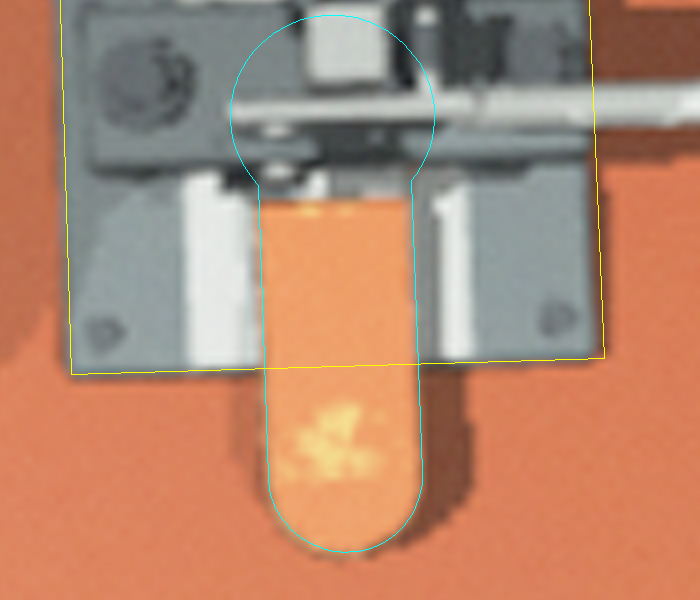

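The sole matches the ideal home outline within about 1 mm (heel tip at crop (345,552)). I hand in.

```bash
python3 -c "
from station import *
print(job_done())"
```

```text
the job is handed in; nothing more can be done
None
```

I laid the long beige sole on the bed, slid it under the foot until its toe met the stop, and let go. I then pumped the handle four full strokes, let the ratchet take the load, released the grip and handed in at about 31 s on the robot's clock.

**Sole:** in the top view it matches the ideal home outline to about 1 mm, so it is centred with its toe at the stop. While sliding it, I briefly pressed it onto the bed with up to about 15 N, then eased off before it reached the stop.

**Pressure:** the push at the bottom of the strokes was −0.8, −0.9, 3.8 and then 8 to 9 N. I estimate 37 to 45 N on the sole, which should be inside 30 to 70 N. Stroke 3 read 3.8 N against the listed 2 to 3, and stroke 4 8 to 9 against 7 to 8, so the readings run slightly high.

**Ratchet hold:** when I first eased the lever up I still felt 5.7 N. It fell to about 0 N further up, with the foot only 1 to 2 mm back, which I take to be pawl play. The ram and spring did not move in the pictures after I let go.

**Bystanders:** everything visible in the last top picture was where it started. The arm hid part of the hammer, the pattern and the small sole in that view.

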